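# Load the tile carrier and send it to its catch

### The job

Get the kiln carrier ready: first put the scraper that lies on it into the open tool tray, then, with the carrier still at its loading end, lay every glazed tile from the drying board into a pocket of the carrier, flat on the pocket floor and glazed face up. The tiles are unfired and fragile: grip them with no more than about 30 N and set them down, never drop them. Then slide the loaded carrier by its fin along the guide until both spring rollers click into its notches, let go of it, and only then press the call button right down; leave the bottle, mug and tile stack alone.

Things in the scene. Friction and masses are not known exactly. Their poses are not given: they have to be found in the camera images.
- carrier: flat grey carrier lying loose in the guide, 0.4 kg, with four tile pockets (2 x 2), a rear tongue with an upright fin, and a notch in each long side at y = +60 mm. Origin: centre of the underside of its pocket plate (154 mm in x, 196 mm in y, 5 mm thick); y is the way it slides home, z up. The pocket walls' tops are 11 mm above the underside.
- fin (a point): on the carrier's upright wooden fin, which stands across the rear end of the carrier at y = -134 mm in its frame: 12 mm thick (y), 44 mm wide (x), top 52 mm above the carrier's underside. This point is on its centre plane, 35 mm above the underside. 40 mm lie free between the fin and the nearest tile.
- pocket1 (a point): centre of the floor of one carrier pocket, 5 mm above the carrier's underside; axes as the carrier's. The pocket is 58 mm (x) x 88 mm (y) with walls 6 mm high: a tile goes in with its long side along y and stands 12 mm proud. Between seated neighbours there are 36 mm in x, 14 mm in y.
- pocket2 (a point): centre of the floor of one carrier pocket, 5 mm above the carrier's underside; axes as the carrier's. The pocket is 58 mm (x) x 88 mm (y) with walls 6 mm high: a tile goes in with its long side along y and stands 12 mm proud. Between seated neighbours there are 36 mm in x, 14 mm in y.
- pocket3 (a point): centre of the floor of one carrier pocket, 5 mm above the carrier's underside; axes as the carrier's. The pocket is 58 mm (x) x 88 mm (y) with walls 6 mm high: a tile goes in with its long side along y and stands 12 mm proud. Between seated neighbours there are 36 mm in x, 14 mm in y.
- pocket4 (a point): centre of the floor of one carrier pocket, 5 mm above the carrier's underside; axes as the carrier's. The pocket is 58 mm (x) x 88 mm (y) with walls 6 mm high: a tile goes in with its long side along y and stands 12 mm proud. Between seated neighbours there are 36 mm in x, 14 mm in y.
- tile1: unfired glazed tile, a block 50 mm wide (x) x 80 mm long (y) x 18 mm thick, about 0.12 kg; terracotta body, white glazed face with a small blue diamond. Origin: centre of its underside; z points out of the glazed face. Lies glazed face up on the board at the start. May be absent.
- tile2: unfired glazed tile, a block 50 mm wide (x) x 80 mm long (y) x 18 mm thick, about 0.12 kg; terracotta body, white glazed face with a small blue diamond. Origin: centre of its underside; z points out of the glazed face. Lies glazed face up on the board at the start. May be absent.
- tile3: unfired glazed tile, a block 50 mm wide (x) x 80 mm long (y) x 18 mm thick, about 0.12 kg; terracotta body, white glazed face with a small blue diamond. Origin: centre of its underside; z points out of the glazed face. Lies glazed face up on the board at the start. May be absent.
- tile4: unfired glazed tile, a block 50 mm wide (x) x 80 mm long (y) x 18 mm thick, about 0.12 kg; terracotta body, white glazed face with a small blue diamond. Origin: centre of its underside; z points out of the glazed face. Lies glazed face up on the board at the start. May be absent.
- scraper: scraper lying flat on the carrier's middle rib at the start: dark wooden handle 90 mm long (x -45 to +45 mm), 26 mm wide (y), 18 mm thick, and a steel blade 50 mm wide from x = +45 to +90 mm. 0.08 kg. Origin: centre of the handle's underside; x points to the blade, z up.
- tool_tray: fixed grey open tray, outside 100 mm (x) x 190 mm (y) x 35 mm high, walls and floor about 4 mm. Origin: centre of its underside.
- board: fixed plywood drying board 250 mm (x) x 300 mm (y) x 6 mm thick, the tiles lie on it. Origin: centre of its underside.
- guide: fixed channel on the bench, 172 mm wide (x), 380 mm long (y), floor 6 mm and side walls 18 mm above the bench, a stop 26 mm high across its +y end. Origin: centre of its underside. The carrier slides in it towards +y (1.5 mm play each side, 5 to 20 N) until two spring rollers click into its side notches, about 1 mm before the stop.
- home (a point): where the carrier's origin lies when it is fully home: on the guide's floor, 83 mm in +y from the guide's origin; axes as the guide's, +y is the way to slide. At the start the carrier's origin is 80 to 120 mm short of it.
- roller_a (a joint): steel spring roller in the guide's +x wall, 60 mm beyond point home in +y; 0 m = sprung out (far from the carrier, or clicked into its notch), about 0.0045 m = pressed back by the carrier's side
- roller_b (a joint): the same in the guide's -x wall
- call_top (a point): centre of the top of the round black call button (40 mm across) in its fixed housing on the bench; z up
- call (a joint): call button: 0 m = up, 0.008 m = fully down, which takes 5 N; it springs back; 0.005 m counts as pressed
- call_base: housing of the call button, fixed to the bench; origin: centre of its underside
- bottle: bystander: clear plastic bottle, 68 mm across, 200 mm tall; origin: centre of its underside
- mug: bystander: steel mug, 84 mm across, 90 mm tall; origin: centre of its underside
- stack: bystander: stack of finished tiles 100 x 100 x 55 mm; origin: centre of its underside

How it is judged:
On the way, in this order (a step that is already met when the one before it is completed fails the run):
1. the scraper lies released in the tool tray (x of scraper in the frame of tool_tray between -0.05 and 0.05 m and y of scraper in the frame of tool_tray between -0.095 and 0.095 m and height (world z) of scraper below 0.025 m and contact force between the fingers and scraper below 0.1 N and linear speed of scraper below 0.05 m/s), for 0.2 s.
2. every tile lies released in a pocket, glazed face up, with the carrier still at the loading end (over 50 mm from home) ((horizontal distance between tile1 and pocket1 below 0.008 m or horizontal distance between tile1 and pocket2 below 0.008 m or horizontal distance between tile1 and pocket3 below 0.008 m or horizontal distance between tile1 and pocket4 below 0.008 m) and z of each of tile1, tile2, tile3, tile4 in the frame of carrier below 0.0075 m and angle between each of tile1, tile2, tile3, tile4's own z axis and vertical below 0.07 rad and (horizontal distance between tile2 and pocket1 below 0.008 m or horizontal distance between tile2 and pocket2 below 0.008 m or horizontal distance between tile2 and pocket3 below 0.008 m or horizontal distance between tile2 and pocket4 below 0.008 m) and (horizontal distance between tile3 and pocket1 below 0.008 m or horizontal distance between tile3 and pocket2 below 0.008 m or horizontal distance between tile3 and pocket3 below 0.008 m or horizontal distance between tile3 and pocket4 below 0.008 m) and (horizontal distance between tile4 and pocket1 below 0.008 m or horizontal distance between tile4 and pocket2 below 0.008 m or horizontal distance between tile4 and pocket3 below 0.008 m or horizontal distance between tile4 and pocket4 below 0.008 m) and contact force between the fingers and tile1 below 0.1 N and contact force between the fingers and tile2 below 0.1 N and contact force between the fingers and tile3 below 0.1 N and contact force between the fingers and tile4 below 0.1 N and distance between carrier and home above 0.05 m), for 0.2 s.
3. the carrier is home with both rollers in its notches, released, the tiles still in their pockets (distance between carrier and home below 0.004 m and value of joint each of roller_a, roller_b below 0.002 m and (horizontal distance between tile1 and pocket1 below 0.008 m or horizontal distance between tile1 and pocket2 below 0.008 m or horizontal distance between tile1 and pocket3 below 0.008 m or horizontal distance between tile1 and pocket4 below 0.008 m) and z of each of tile1, tile2, tile3, tile4 in the frame of carrier below 0.0075 m and angle between each of tile1, tile2, tile3, tile4's own z axis and vertical below 0.07 rad and (horizontal distance between tile2 and pocket1 below 0.008 m or horizontal distance between tile2 and pocket2 below 0.008 m or horizontal distance between tile2 and pocket3 below 0.008 m or horizontal distance between tile2 and pocket4 below 0.008 m) and (horizontal distance between tile3 and pocket1 below 0.008 m or horizontal distance between tile3 and pocket2 below 0.008 m or horizontal distance between tile3 and pocket3 below 0.008 m or horizontal distance between tile3 and pocket4 below 0.008 m) and (horizontal distance between tile4 and pocket1 below 0.008 m or horizontal distance between tile4 and pocket2 below 0.008 m or horizontal distance between tile4 and pocket3 below 0.008 m or horizontal distance between tile4 and pocket4 below 0.008 m) and contact force between the fingers and carrier below 0.1 N), for 0.2 s.
4. the call button is pressed (value of joint call above 0.005 m), for 0.05 s.
At the end, for the whole second after the job is handed in: The carrier is within 4 mm of home with both rollers sprung out into its notches (under 2 mm); every tile present lies on a pocket floor (within 8 mm of a pocket centre, within 2.5 mm of floor height, within 0.07 rad of level) glazed face up; the scraper lies inside the tool tray; all at rest (distance between carrier and home below 0.004 m and value of joint each of roller_a, roller_b below 0.002 m and (horizontal distance between tile1 and pocket1 below 0.008 m or horizontal distance between tile1 and pocket2 below 0.008 m or horizontal distance between tile1 and pocket3 below 0.008 m or horizontal distance between tile1 and pocket4 below 0.008 m) and z of each of tile1, tile2, tile3, tile4 in the frame of carrier below 0.0075 m and angle between each of tile1, tile2, tile3, tile4's own z axis and vertical below 0.07 rad and (horizontal distance between tile2 and pocket1 below 0.008 m or horizontal distance between tile2 and pocket2 below 0.008 m or horizontal distance between tile2 and pocket3 below 0.008 m or horizontal distance between tile2 and pocket4 below 0.008 m) and (horizontal distance between tile3 and pocket1 below 0.008 m or horizontal distance between tile3 and pocket2 below 0.008 m or horizontal distance between tile3 and pocket3 below 0.008 m or horizontal distance between tile3 and pocket4 below 0.008 m) and (horizontal distance between tile4 and pocket1 below 0.008 m or horizontal distance between tile4 and pocket2 below 0.008 m or horizontal distance between tile4 and pocket3 below 0.008 m or horizontal distance between tile4 and pocket4 below 0.008 m) and x of scraper in the frame of tool_tray between -0.05 and 0.05 m and y of scraper in the frame of tool_tray between -0.095 and 0.095 m and height (world z) of scraper below 0.025 m and linear speed of each of carrier, scraper, tile1, tile2, tile3, tile4 below 0.02 m/s); the robot touches nothing.
It fails at once if a tile is gripped or pressed too hard: the fingers' contact forces on it add up to more than 80 N (both pads together, so about 40 N of grip) (contact force between the fingers and tile1 above 80 N or contact force between the fingers and tile2 above 80 N or contact force between the fingers and tile3 above 80 N or contact force between the fingers and tile4 above 80 N).
It fails at once if a tile is dropped: it moves faster than 0.9 m/s (a fall of some 40 mm) while the fingers do not hold it ((linear speed of tile1 above 0.9 m/s and contact force between the fingers and tile1 below 0.05 N) or (linear speed of tile2 above 0.9 m/s and contact force between the fingers and tile2 below 0.05 N) or (linear speed of tile3 above 0.9 m/s and contact force between the fingers and tile3 below 0.05 N) or (linear speed of tile4 above 0.9 m/s and contact force between the fingers and tile4 below 0.05 N)).
It fails at once if the bottle, mug or tile stack is shifted by more than 30 mm (distance of any of bottle, mug, stack from where it was at the start of the episode above 0.03 m).
Of tile1, tile2, tile3, tile4 only 3 to 4 are there at a start; the rules pass over those that are not, and their reading is None.
At some moment in a run one of tile1, tile2, tile3, tile4 may be knocked a few centimetres aside while the robot is not near it.
It also fails if it takes over 200 s, if anything falls off the work surface, if the arm or the gripper's body presses on something with over 40 N, if the wrist force passes 120 N, or if a joint passes its speed limit or range.

### The arm

A 6-joint arm with a two-finger parallel gripper is mounted at the origin on the work surface. World frame = base frame: x ahead of the robot, y to its left, z up, the work surface at z = 0. Lengths are in m, angles in rad, forces in N, time in s.
With the tool pointing down it reaches from about 0.425 to 0.95 m from the base axis. Payload 3.5 kg.
Tool frame: the origin (TCP) lies midway between the tips of the shut fingers; the grasp point (between the pads) lies 19 mm behind it; z points along the fingers, y is the line along which they close (so a half turn about z gives the same grasp; the last joint's range is limited). The gripper opens to 85 mm and grips with 20 to 120 N. Pads are 22 mm wide; open, the fingers measure 114 mm over their backs; the gripper's body (76 mm by 85 mm) begins 54 mm behind the grasp point. The pads swing forward as they close: fully open they stand 13 mm farther back than shut.
Start: joints at [-1.402, 0.286, 1.577, -0, 1.279, -0.15], TCP at [0.212, -0.641, 0.231] pointing down, gripper open.
Joint ranges: [-2.77, 2.77], [-0.9, 2.22], [0.21, 2.48], [-1.53, 4.67], [0.24, 2.81], [-2.84, 2.84]. Speed limits (rad/s): [2.79, 2.79, 3.14, 3.14, 3.14, 3.14].

### API

Orientations are given as a unit quaternion [x, y, z, w].
In Python, from plant import ctrl gives the robot as it stands.
- The arm moves only by the tool move_arm, never from a script. Its argument "plan" is a list of rows, each an object of numbers: "x", "y", "z": the shift along the tool's x, y, z in m; "yaw": the turn about the tool's z in rad; "fingers": the closure, from 0 (fully open) to 1 (shut). In form: [{"x": .., "y": .., "z": .., "yaw": .., "fingers": ..}, ...]. A call has 1 to 5 rows; each row is the pose to reach, as a shift and turn from the pose commanded when the call began, along the tool's axes at that moment; what a row does not reach only later rows make up. A row lasts 1/10 s, in which the tool goes at most 50 mm and 8.59 degrees, less where a joint would pass 70% of its speed; a pose out of reach is approached as far as the arm can. A call with a gripper value outside its range is refused whole. The fingers move at their own pace and stop on an object; "force" is the grip in N (left out, the last holds). Time passes only in rows, so rows that repeat a pose let the fingers close. It gives the time, the measured TCP pose, the force, the opening and the grip force at its end, in the units of the state.
- ctrl.get_state(): the state, without advancing time (a new reading comes with each control period).
- ctrl.read_camera(name): name is "scene" or "top" or "wrist"; returns the picture (420x560x3 uint8, red, green, blue); there is no depth.
- ctrl.camera_model(name): a dict with "intrinsics" (3x3 intrinsics, pixels), "cam_to_world" (4x4, takes a point from camera to world coordinates); the wrist camera has in their place "tool_from_camera" (4x4, takes a point from camera to tool coordinates, whose origin is the TCP and whose axes are the flange's). Camera axes: x right, y up, looking along -z (the intrinsics and any distortion apply to the point x, -y, -z); pixel columns grow to the right and rows downward; lengths in m; the calibration is good to about 2 mm. The wrist camera is an equidistant fisheye: a pixel r from the principal point sees the ray r / f radians off the axis. A picture is of the moment at which its call begins: read the wrist's pose just before it. camera_model takes no time and is no camera call.
- ctrl.sign_off(): hands the job in; it is judged then, once.
The state is a dict: "time": time; "qpos": joint angles; "dq": joint speeds; "joint_efforts": joint torques, N m; "eef_pos": TCP position; "tcp_rot": TCP orientation; "contact_force": force on the tool from outside, world axes, zero at the start; "wrist_torque": the same for the moment, N m; "opening": opening from 0.0 (shut) to 1.0 (fully open); "finger_force": force on a finger pad.
Only numpy, scipy, OpenCV 4.12 (cv2) and the standard library are available. Lean on these libraries where they do the work, as an engineer would, in place of code of your own. Each camera call takes 0.05 s, during which the arm holds its last target. There are 200 camera calls.

## Working session

There is one attempt and no reset: what is moved stays moved. The work goes in short steps, Python scripts to look and compute and a tool call to move; the robot and the scene stay as the last step left them, time stands still between calls to the robot, and variables do not carry over. Pictures are saved under pics/ and viewed, at most 14 in all, crops included, and the job is handed in when it is done.

Besides the shell and the picture viewer there is one more tool, called after "Emit:" as name([rows], argument=value, ...), one row to a line, values as JSON. move_arm: Moves the arm, as the interface text tells. Its arguments: {"type":"object","properties":{"plan":{"type":"array"},"force":{"type":"number"}},"required":["plan"]}

```bash
ls; mkdir -p pics
python3 - <<'E'
from plant import ctrl
import cv2,numpy as np
np.set_printoptions(precision=4,suppress=True)
print(ctrl.get_state())
for n in("scene","top","wrist"):
    m=ctrl.camera_model(n);print(n,m)
    im=ctrl.read_camera(n);cv2.imwrite(f"pics/{n}0.png",im[:,:,::-1])
E
```

```text
pics
{'time': 0.0, 'qpos': array([-1.402 ,  0.2872,  1.5782, -0.    ,  1.2786, -0.15  ]), 'dq': array([ 0.0004, -0.0009, -0.0016,  0.0002, -0.0005,  0.0016]), 'joint_efforts': array([ -0.0005, -40.5985, -29.2624,  -0.0002,   0.0059,  -0.    ]), 'eef_pos': array([ 0.2115, -0.6403,  0.23  ]), 'tcp_rot': array([ 0.9873,  0.1587, -0.    , -0.0012]), 'contact_force': array([-0.3398, -0.2392, -0.3749]), 'wrist_torque': array([ 0.0625, -0.0699, -0.0222]), 'finger_force': 0.0, 'opening': 1.0036284288789536}
scene {'intrinsics': array([[397.814 ,   0.    , 274.2225],
       [  0.    , 397.814 , 209.2889],
       [  0.    ,   0.    ,   1.    ]]), 'cam_to_world': array([[ 0.8538, -0.3998,  0.3335,  0.9703],
       [ 0.5205,  0.6395, -0.5658, -0.7321],
       [ 0.0129,  0.6566,  0.7541,  1.0237],
       [ 0.    ,  0.    ,  0.    ,  1.    ]])}
top {'intrinsics': array([[528.1941,   0.    , 279.5384],
       [  0.    , 528.1941, 209.1746],
       [  0.    ,   0.    ,   1.    ]]), 'cam_to_world': array([[ 0.0243,  0.9867, -0.1607,  0.3263],
       [-0.9997,  0.0232, -0.0087, -0.0038],
       [-0.0048,  0.1609,  0.987 ,  1.4834],
       [ 0.    ,  0.    ,  0.    ,  1.    ]])}
wrist {'intrinsics': array([[325.1923,   0.    , 283.2783],
       [  0.    , 325.1923, 210.9941],
       [  0.    ,   0.    ,   1.    ]]), 'tool_from_camera': array([[ 0.0015,  0.9654,  0.2609,  0.066 ],
       [ 1.    , -0.0018,  0.0008,  0.0022],
       [ 0.0012,  0.2609, -0.9654, -0.141 ],
       [ 0.    ,  0.    ,  0.    ,  1.    ]])}
```

View pics/top0.png

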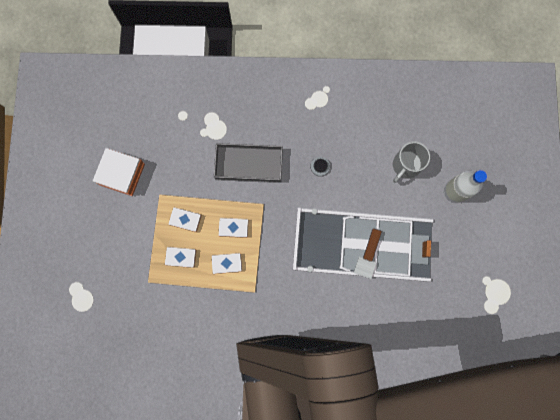

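View pics/scene0.png

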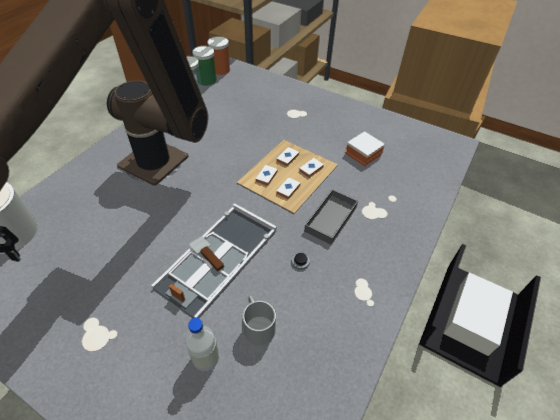

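The top view shows four tiles: (184,219), (233,228), (180,257) and (227,263). The tray is at (249,163), the button at (320,166), and the guide runs from (297,240) to (432,250) with the fin at (427,248). The scraper handle is at (373,244) with its blade at (366,267), and image left is the sliding direction (+y). The scene view agrees with this layout.

```bash
cat > h.py <<'E'
from plant import ctrl
import cv2,numpy as np
from scipy.spatial.transform import Rotation as R
np.set_printoptions(precision=4,suppress=True)
def snap(n,tag=None):
    s=ctrl.get_state(); im=ctrl.read_camera(n)[:,:,::-1].copy(); m=ctrl.camera_model(n)
    if n=="wrist":
        T=np.eye(4);T[:3,:3]=R.from_quat(s['tcp_rot']).as_matrix();T[:3,3]=s['eef_pos'];T=T@np.array(m['tool_from_camera'])
    else:T=np.array(m['cam_to_world'])
    if tag:cv2.imwrite(f"pics/{tag}.png",im)
    return im,(n,np.array(m['intrinsics']),T)
def pts(cam,uv,z):
    n,K,T=cam; uv=np.asarray(uv,float).reshape(-1,2)
    a=(uv-K[:2,2])/np.array([K[0,0],K[1,1]])
    if n=="wrist":
        r=np.linalg.norm(a,axis=1)+1e-12
        d=np.c_[a/r[:,None]*np.sin(r)[:,None],np.cos(r)]
    else:d=np.c_[a,np.ones(len(a))]
    d=d*[1,-1,-1]; d=d@T[:3,:3].T
    return (T[:3,3]+d*((z-T[2,3])/d[:,2])[:,None])[:,:2]
def pix(cam,P):
    n,K,T=cam; P=np.asarray(P,float).reshape(-1,3)
    c=(P-T[:3,3])@T[:3,:3]*[1,-1,-1]
    if n=="wrist":
        r=np.hypot(c[:,0],c[:,1]);th=np.arctan2(r,c[:,2]);a=c[:,:2]/r[:,None]*th[:,None]
    else:a=c[:,:2]/c[:,2:]
    return a*[K[0,0],K[1,1]]+K[:2,2]
def rect(P):  # min-area rect of world points: centre, (long,short), angle of long axis
    (c,(w,h),a)=cv2.minAreaRect((np.asarray(P)*1000).astype(np.float32))
    if w<h: w,h,a=h,w,a+90
    return np.array(c)/1000,(w,h),(a+90)%180-90
def blobs(mask,amin):
    n,l,st,ce=cv2.connectedComponentsWithStats(mask.astype(np.uint8))
    return [(cv2.findContours((l==i).astype(np.uint8),0,2)[0][0][:,0],st[i],ce[i]) for i in range(1,n) if st[i,4]>=amin]
def tcp():
    s=ctrl.get_state();M=R.from_quat(s['tcp_rot']).as_matrix()
    print("t %.2f tcp"%s['time'],s['eef_pos'],"toolx deg %.2f"%np.degrees(np.arctan2(M[1,0],M[0,0])),"tilt",np.degrees(np.arccos(-M[2,2])).round(2),"F",s['contact_force'],"open %.3f ff %.1f"%(s['opening'],s['finger_force']), "q",s['qpos'])
    return s['eef_pos'],M
def go(x,y,ang=None): # tool shift to reach world x,y
    p,M=tcp(); d=M.T@np.array([x-p[0],y-p[1],0]); print("tool shift xy",d[:2])
E
python3 - <<'E'
from h import *
im,cam=snap("top")
hsv=cv2.cvtColor(im,cv2.COLOR_BGR2HSV)
H,S,V=cv2.split(hsv)
print("blue")
for c,st,ce in blobs((H>95)&(H<125)&(S>90)&(V>60),8): print(ce,st[4],pts(cam,ce,0.024))
print("white")
roi=np.zeros_like(H,bool);roi[195:295,148:268]=1
for c,st,ce in blobs((S<40)&(V>170)&roi,60): print(ce,st[4],rect(pts(cam,c,0.024)))
for nm,x,y in [("tilewhite",172,258),("ply",208,240),("tray floor",249,163),("traywall",218,163),("guide floor",320,240),("pocket",360,230),("rib",375,243),("wall",297,240),("handle",373,244),("blade",366,267),("fin",427,248),("btn",320,166),("tongue",420,245),("bench",350,300)]: print(nm,im[y,x],hsv[y,x])
print("brown")
for c,st,ce in blobs((H<15)&(S>120)&(V>50)&(np.arange(560)[None]>290),20): print(ce,st[4],rect(pts(cam,c,0.035)))
print("btn",pts(cam,[320,166],0.03))
print("guide corners",pts(cam,[[300,209],[294,269],[433,219],[430,280]],0.018))
print("tray corners",pts(cam,[[217,145],[283,146],[281,181],[215,178]],0.035))
print("obst",pts(cam,[[414,158],[465,185],[118,170]],0.0))
E
```

```text
blue
[479.6181 176.1597] 144 [[ 0.6717 -0.5533]]
[183.8302 218.7925] 53 [[0.5305 0.2757]]
[232.7273 226.7273] 55 [[0.5114 0.1382]]
[179.5263 256.5614] 57 [[0.4249 0.282 ]]
[225.8596 262.8246] 57 [[0.4108 0.1533]]
white
[183.9953 218.9365] 425 (array([0.5304, 0.2753]), (78.56582641601562, 50.46474838256836), 76.63370513916016)
[232.7816 226.9609] 435 (array([0.5108, 0.1383]), (78.83645629882812, 49.85185241699219), 87.77167510986328)
[179.519  256.7047] 447 (array([0.4247, 0.2818]), (79.0329360961914, 50.03831481933594), 86.64898681640625)
[225.9308 262.8415] 448 (array([0.4108, 0.153 ]), (78.6030502319336, 49.90874481201172), -83.67611074447632)
tilewhite [224 223 224] [150   1 224]
ply [140 191 222] [ 19  94 222]
tray floor [121 121 120] [ 90   2 121]
traywall [85 86 86] [30  3 86]
guide floor [105 101  95] [102  24 105]
pocket [152 147 143] [107  15 152]
rib [ 39  64 103] [ 12 158 103]
wall [237 235 237] [150   2 237]
handle [ 47  69 110] [ 10 146 110]
blade [188 189 185] [ 83   5 189]
fin [ 64 110 172] [ 13 160 172]
btn [43 43 42] [90  6 43]
tongue [158 154 145] [ 99  21 158]
bench [153 149 150] [128   7 153]
brown
[372.0802 244.4084] 262 (array([ 0.4701, -0.2474]), (85.10032653808594, 23.889179229736328), -17.826950073242188)
[426.562  248.6694] 121 (array([ 0.4638, -0.3965]), (44.6732063293457, 19.189823150634766), -1.10711669921875)
btn [[ 0.6892 -0.1023]]
guide corners [[ 0.5668 -0.0484]
 [ 0.3987 -0.0349]
 [ 0.5472 -0.4209]
 [ 0.3776 -0.4089]]
tray corners [[0.7424 0.1908]
 [0.7437 0.0036]
 [0.6423 0.0068]
 [0.6466 0.1922]]
obst [[ 0.7267 -0.3753]
 [ 0.6504 -0.5197]
 [ 0.6714  0.4779]]
```

Emit:
move_arm([
  {"x": 0.035, "y": -0.028},
  {"x": 0.072, "y": -0.058},
  {"x": 0.11, "y": -0.088},
  {"x": 0.147, "y": -0.117},
  {"x": 0.184, "y": -0.146},
])

```text
validation failed for argument at $.pl...
```

Emit:
move_arm([
  {"x": 0.037, "y": -0.029, "yaw": 0.14},
  {"x": 0.074, "y": -0.059, "yaw": 0.28},
  {"x": 0.11, "y": -0.088, "yaw": 0.42},
  {"x": 0.147, "y": -0.117, "yaw": 0.55},
  {"x": 0.184, "y": -0.147, "yaw": 0.628},
])

```text
validation failed for argument at $.pl...
```

Emit:
move_arm([
  {"x": 0},
  {"x": 0},
  {"x": 0},
])

```text
validation failed for argument at $.pl...
```

Run:
```python
from h import *
tcp(); im,cam=snap("wrist","w1"); go(0.4701,-0.2474)
hsv=cv2.cvtColor(im,cv2.COLOR_BGR2HSV);H,S,V=cv2.split(hsv)
for c,st,ce in blobs((H<18)&(S>110)&(V>40),60): print(ce,st[4],rect(pts(cam,c,0.035)))
```

```text
t 0.20 tcp [ 0.2115 -0.6406  0.2305] toolx deg 18.26 tilt 0.08 F [-0.2527  0.1234 -0.0329] open 1.000 ff 0.0 q [-1.402   0.2869  1.5776 -0.      1.2786 -0.15  ]
t 0.25 tcp [ 0.2115 -0.6407  0.2307] toolx deg 18.27 tilt 0.06 F [-0.2206  0.1331  0.1041] open 1.000 ff 0.0 q [-1.402   0.2867  1.5774 -0.      1.2786 -0.15  ]
tool shift xy [ 0.3688 -0.2924]
[545.9006 346.6784] 171 (array([ 0.0963, -1.1766]), (50.58584976196289, 30.19724464416504), 73.15816497802734)
```

View pics/w1.png

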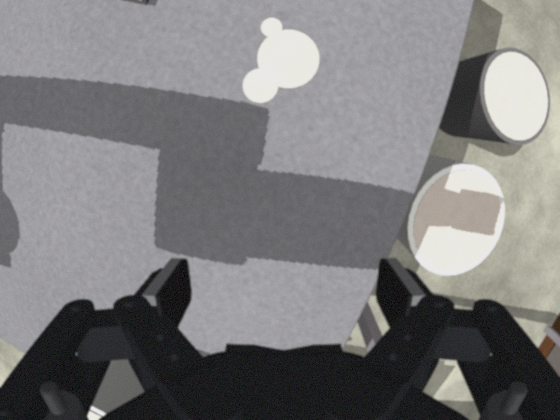

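The moves were refused, probably because each row needs all five keys. The picture therefore shows only bare bench at the start pose, with the finger tips at about (180,270) and (390,270).

Emit:
move_arm([
  {"x": 0.035, "y": -0.028, "z": 0, "yaw": 0, "fingers": 0},
  {"x": 0.072, "y": -0.058, "z": 0, "yaw": 0, "fingers": 0},
  {"x": 0.11, "y": -0.088, "z": 0, "yaw": 0, "fingers": 0},
  {"x": 0.147, "y": -0.117, "z": 0, "yaw": 0, "fingers": 0},
  {"x": 0.184, "y": -0.146, "z": 0, "yaw": 0, "fingers": 0},
])

```text
time: 0.75
eef_pos: [0.3412, -0.4429, 0.2313]
tcp_rot: [0.987, 0.158, 0.0, 0.0]
contact_force: [0.4, -0.3, 0.3]
opening: 1.002
finger_force: 0.0
```

Emit:
move_arm([
  {"x": 0.037, "y": -0.029, "z": 0, "yaw": 0.14, "fingers": 0},
  {"x": 0.074, "y": -0.059, "z": 0, "yaw": 0.28, "fingers": 0},
  {"x": 0.11, "y": -0.088, "z": 0, "yaw": 0.42, "fingers": 0},
  {"x": 0.147, "y": -0.117, "z": 0, "yaw": 0.55, "fingers": 0},
  {"x": 0.184, "y": -0.146, "z": 0, "yaw": 0.628, "fingers": 0},
])

```text
time: 1.25
eef_pos: [0.4702, -0.2466, 0.2315]
tcp_rot: [0.988, -0.156, 0.0, 0.0]
contact_force: [0.8, -0.7, 0.4]
opening: 1.002
finger_force: 0.0
```

Emit:
move_arm([
  {"x": 0, "y": 0, "z": 0, "yaw": 0, "fingers": 0},
  {"x": 0, "y": 0, "z": 0, "yaw": 0, "fingers": 0},
  {"x": 0, "y": 0, "z": 0, "yaw": 0, "fingers": 0},
])

```text
time: 1.55
eef_pos: [0.4691, -0.249, 0.2313]
tcp_rot: [0.988, -0.154, -0.0, 0.0]
contact_force: [0.4, -1.4, 0.0]
opening: 1.001
finger_force: 0.0
```

Run:
```python
from h import *
im,cam=snap("wrist","w2"); go(0.4701,-0.2474)
hsv=cv2.cvtColor(im,cv2.COLOR_BGR2HSV);H,S,V=cv2.split(hsv)
for c,st,ce in blobs((H<18)&(S>110)&(V>40),60): print(ce,st[4],rect(pts(cam,c,0.035)))
```

```text
t 1.60 tcp [ 0.469  -0.2494  0.2313] toolx deg -17.78 tilt 0.02 F [-0.0414  0.7192 -0.6088] open 1.001 ff 0.0 q [-0.6797 -0.0325  1.9285 -0.0004  1.2456  1.2016]
tool shift xy [ 0.0005 -0.0022]
[413.8391 156.1008] 833 (array([ 0.4602, -0.3982]), (49.093109130859375, 26.171262741088867), -3.3581695556640625)
[282.6729 185.2266] 1712 (array([ 0.4715, -0.2506]), (85.333984375, 22.801071166992188), -17.652854919433594)
[ 46.5128 234.2628] 156 (array([0.511 , 0.0717]), (44.97706604003906, 10.3241548538208), -1.7807693481445312)
[ 65.4018 290.25  ] 112 (array([0.428 , 0.0871]), (34.6942024230957, 12.067008018493652), 6.136861324310303)
[ 19.952 300.664] 125 (array([0.431 , 0.2061]), (47.19353103637695, 16.598468780517578), 2.366856336593628)
```

View pics/w2.png

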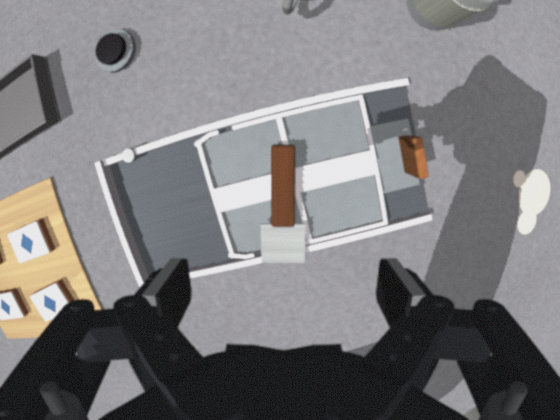

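The view shows the scraper handle at (283,185) with its blade at (283,244), and the fin at (414,156). The four grey pockets surround the white rib, and the TCP is already over the handle, so I descend and grip.

Emit:
move_arm([
  {"x": 0, "y": -0.001, "z": 0.04, "yaw": 0, "fingers": 0},
  {"x": 0, "y": -0.001, "z": 0.085, "yaw": 0, "fingers": 0},
  {"x": 0, "y": -0.001, "z": 0.13, "yaw": 0, "fingers": 0},
  {"x": 0, "y": -0.001, "z": 0.165, "yaw": 0, "fingers": 0},
  {"x": 0, "y": -0.001, "z": 0.19, "yaw": 0, "fingers": 0},
])

```text
time: 2.1
eef_pos: [0.4677, -0.2479, 0.0384]
tcp_rot: [0.988, -0.155, -0.002, -0.001]
contact_force: [-0.2, 0.3, 0.9]
opening: 1.005
finger_force: 0.0
```

Emit:
move_arm([
  {"x": 0, "y": 0, "z": 0.01, "yaw": 0, "fingers": 0},
  {"x": 0, "y": 0, "z": 0.02, "yaw": 0, "fingers": 0},
  {"x": 0, "y": 0, "z": 0.021, "yaw": 0, "fingers": 0.2},
  {"x": 0, "y": 0, "z": 0.021, "yaw": 0, "fingers": 0.4},
  {"x": 0, "y": 0, "z": 0.021, "yaw": 0, "fingers": 0.5},
])

```text
time: 2.6
eef_pos: [0.4708, -0.2482, 0.0218]
tcp_rot: [0.988, -0.154, 0.001, 0.001]
contact_force: [-0.6, 0.5, -0.1]
opening: 0.518
finger_force: 0.0
```

Emit:
move_arm([
  {"x": 0, "y": 0, "z": 0, "yaw": 0, "fingers": 1},
  {"x": 0, "y": 0, "z": 0, "yaw": 0, "fingers": 1},
  {"x": 0, "y": 0, "z": 0, "yaw": 0, "fingers": 1},
  {"x": 0, "y": 0, "z": 0, "yaw": 0, "fingers": 1},
  {"x": 0, "y": 0, "z": 0, "yaw": 0, "fingers": 1},
], force=30)

```text
time: 3.1
eef_pos: [0.4708, -0.248, 0.0216]
tcp_rot: [0.988, -0.154, 0.001, 0.001]
contact_force: [-0.3, 0.2, 6.1]
opening: 0.295
finger_force: 30.4
```

Emit:
move_arm([
  {"x": 0, "y": 0, "z": -0.015, "yaw": 0, "fingers": 1},
  {"x": 0, "y": 0, "z": -0.04, "yaw": 0, "fingers": 1},
  {"x": 0, "y": 0, "z": -0.075, "yaw": 0, "fingers": 1},
  {"x": 0, "y": 0, "z": -0.105, "yaw": 0, "fingers": 1},
  {"x": 0, "y": 0, "z": -0.12, "yaw": 0, "fingers": 1},
])

```text
time: 3.6
eef_pos: [0.4708, -0.2481, 0.1437]
tcp_rot: [0.988, -0.154, 0.002, 0.001]
contact_force: [0.6, -0.0, -0.9]
opening: 0.296
finger_force: 29.7
```

Emit:
move_arm([
  {"x": 0.006, "y": -0.025, "z": 0, "yaw": -0.12, "fingers": 1},
  {"x": 0.013, "y": -0.055, "z": 0, "yaw": -0.25, "fingers": 1},
  {"x": 0.02, "y": -0.083, "z": 0, "yaw": -0.39, "fingers": 1},
  {"x": 0.026, "y": -0.112, "z": 0, "yaw": -0.52, "fingers": 1},
  {"x": 0.033, "y": -0.14, "z": 0, "yaw": -0.65, "fingers": 1},
])

```text
time: 4.1
eef_pos: [0.5435, -0.1226, 0.1395]
tcp_rot: [0.985, 0.172, -0.001, -0.001]
contact_force: [0.1, -0.2, -0.9]
opening: 0.295
finger_force: 29.7
```

Run:
```python
from h import *
go(0.694,0.121)
```

```text
t 4.10 tcp [ 0.5435 -0.1226  0.1395] toolx deg 19.83 tilt 0.12 F [ 0.0673 -0.1806 -0.8657] open 0.295 ff 29.7 q [-0.404   0.1246  1.9433  0.      1.0758  0.8207]
tool shift xy [ 0.2242 -0.1781]
```

Emit:
move_arm([
  {"x": 0.024, "y": -0.019, "z": 0, "yaw": -0.13, "fingers": 1},
  {"x": 0.048, "y": -0.038, "z": 0, "yaw": -0.26, "fingers": 1},
  {"x": 0.072, "y": -0.057, "z": 0, "yaw": -0.39, "fingers": 1},
  {"x": 0.096, "y": -0.076, "z": 0, "yaw": -0.52, "fingers": 1},
  {"x": 0.12, "y": -0.095, "z": 0, "yaw": -0.62, "fingers": 1},
])

```text
time: 4.6
eef_pos: [0.6249, 0.0069, 0.1393]
tcp_rot: [0.886, 0.464, -0.001, -0.001]
contact_force: [0.0, 0.1, -1.2]
opening: 0.3
finger_force: 29.7
```

Emit:
move_arm([
  {"x": 0.028, "y": -0.001, "z": 0, "yaw": -0.13, "fingers": 1},
  {"x": 0.06, "y": -0.003, "z": 0, "yaw": -0.27, "fingers": 1},
  {"x": 0.09, "y": -0.005, "z": 0, "yaw": -0.4, "fingers": 1},
  {"x": 0.12, "y": -0.006, "z": 0, "yaw": -0.53, "fingers": 1},
  {"x": 0.133, "y": -0.007, "z": 0, "yaw": -0.605, "fingers": 1},
])

```text
time: 5.1
eef_pos: [0.6957, 0.1209, 0.1391]
tcp_rot: [0.707, 0.707, -0.0, -0.001]
contact_force: [-0.0, -0.6, -1.2]
opening: 0.295
finger_force: 29.7
```

Emit:
move_arm([
  {"x": 0, "y": 0, "z": 0, "yaw": 0, "fingers": 1},
  {"x": 0, "y": 0, "z": 0, "yaw": 0, "fingers": 1},
  {"x": 0, "y": 0, "z": 0, "yaw": 0, "fingers": 1},
])

```text
time: 5.4
eef_pos: [0.6949, 0.1177, 0.1397]
tcp_rot: [0.71, 0.705, -0.001, -0.0]
contact_force: [-0.1, 0.1, -1.0]
opening: 0.299
finger_force: 29.7
```

Run:
```python
from h import *
im,cam=snap("wrist","w3"); go(0.694,0.121)
```

```text
t 5.45 tcp [0.6951 0.1176 0.14  ] toolx deg 89.60 tilt 0.06 F [-0.0887 -0.2428 -0.6986] open 0.298 ff 29.7 q [ 0.0241  0.4293  1.5646 -0.0002  1.1488  0.0311]
tool shift xy [ 0.0034 -0.0011]
```

View pics/w3.png

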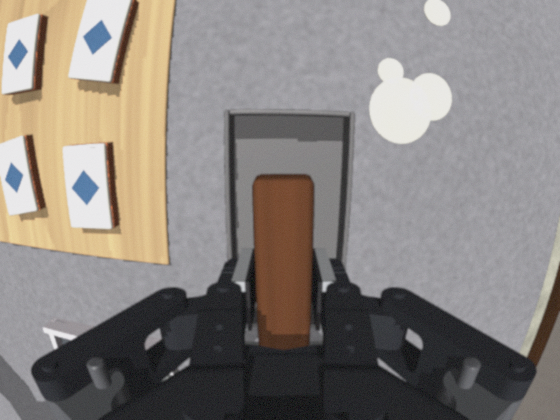

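The picture shows the handle (centre column 284) over the tray. The tray's rim corners are at (225,111) and (355,112), so the tray's midline is about 290. I shift 4 mm to the right and lower, and will open only part way because the tray is narrow.

Emit:
move_arm([
  {"x": 0, "y": 0.004, "z": 0.02, "yaw": 0, "fingers": 1},
  {"x": 0, "y": 0.004, "z": 0.05, "yaw": 0, "fingers": 1},
  {"x": 0, "y": 0.004, "z": 0.08, "yaw": 0, "fingers": 1},
  {"x": 0, "y": 0.004, "z": 0.105, "yaw": 0, "fingers": 1},
  {"x": 0, "y": 0.004, "z": 0.118, "yaw": 0, "fingers": 1},
])

```text
time: 5.95
eef_pos: [0.697, 0.1178, 0.0175]
tcp_rot: [0.709, 0.705, -0.002, -0.002]
contact_force: [-0.0, 0.1, -0.3]
opening: 0.295
finger_force: 29.7
```

Emit:
move_arm([
  {"x": 0, "y": 0, "z": 0.006, "yaw": 0, "fingers": 1},
  {"x": 0, "y": 0, "z": 0.01, "yaw": 0, "fingers": 1},
  {"x": 0, "y": 0, "z": 0.011, "yaw": 0, "fingers": 1},
  {"x": 0, "y": 0, "z": 0.011, "yaw": 0, "fingers": 1},
])

```text
time: 6.35
eef_pos: [0.7006, 0.1186, 0.0127]
tcp_rot: [0.709, 0.705, 0.001, 0.001]
contact_force: [-0.1, 0.4, -1.2]
opening: 0.29
finger_force: 29.7
```

Emit:
move_arm([
  {"x": 0, "y": 0, "z": 0.002, "yaw": 0, "fingers": 1},
  {"x": 0, "y": 0, "z": 0.003, "yaw": 0, "fingers": 1},
  {"x": 0, "y": 0, "z": 0.003, "yaw": 0, "fingers": 0.5},
  {"x": 0, "y": 0, "z": 0.003, "yaw": 0, "fingers": 0.5},
  {"x": 0, "y": 0, "z": 0.003, "yaw": 0, "fingers": 0.5},
])

```text
time: 6.85
eef_pos: [0.6999, 0.1186, 0.0087]
tcp_rot: [0.709, 0.705, 0.0, 0.0]
contact_force: [0.4, -0.2, -0.0]
opening: 0.502
finger_force: 0.0
```

Emit:
move_arm([
  {"x": 0, "y": 0, "z": 0, "yaw": 0, "fingers": 0.5},
  {"x": 0, "y": 0, "z": -0.02, "yaw": 0, "fingers": 0.5},
  {"x": 0, "y": 0, "z": -0.06, "yaw": 0, "fingers": 0.4},
  {"x": 0, "y": 0, "z": -0.11, "yaw": 0, "fingers": 0.2},
  {"x": 0, "y": 0, "z": -0.16, "yaw": 0, "fingers": 0},
])

```text
time: 7.35
eef_pos: [0.6994, 0.1186, 0.1712]
tcp_rot: [0.709, 0.705, 0.0, 0.0]
contact_force: [0.7, 0.4, -0.4]
opening: 0.916
finger_force: 0.0
```

Emit:
move_arm([
  {"x": 0, "y": 0.0, "z": -0.03, "yaw": 0, "fingers": 0},
  {"x": 0, "y": -0.03, "z": -0.06, "yaw": 0, "fingers": 0},
  {"x": 0, "y": -0.08, "z": -0.06, "yaw": 0, "fingers": 0},
  {"x": 0, "y": -0.13, "z": -0.06, "yaw": 0, "fingers": 0},
  {"x": 0, "y": -0.18, "z": -0.06, "yaw": 0, "fingers": 0},
])

```text
time: 7.85
eef_pos: [0.5181, 0.1194, 0.2303]
tcp_rot: [0.709, 0.705, 0.001, 0.001]
contact_force: [-0.6, 0.1, 0.7]
opening: 0.999
finger_force: 0.0
```

Emit:
move_arm([
  {"x": -0.02, "y": 0, "z": 0, "yaw": 0, "fingers": 0},
  {"x": -0.02, "y": 0, "z": 0, "yaw": 0, "fingers": 0},
  {"x": -0.02, "y": 0, "z": 0, "yaw": 0, "fingers": 0},
  {"x": -0.02, "y": 0, "z": 0, "yaw": 0, "fingers": 0},
])

```text
time: 8.25
eef_pos: [0.5207, 0.0997, 0.2296]
tcp_rot: [0.709, 0.705, 0.001, 0.001]
contact_force: [0.8, -0.5, 0.0]
opening: 1.003
finger_force: 0.0
```

```bash
cat >> h.py <<'E'
def tiles(im,cam,z=0.024,amin=300):
    H,S,V=cv2.split(cv2.cvtColor(im,cv2.COLOR_BGR2HSV))
    out=[]
    for c,st,ce in blobs((H>95)&(H<125)&(S>90)&(V>60),8 if cam[0]=="top" else 60):
        out.append(("blue",pts(cam,ce,z)[0]))
    for c,st,ce in blobs((S<45)&(V>170),amin):
        if st[0]<3 or st[1]<3 or st[0]+st[2]>557: continue
        r=rect(pts(cam,c,z))
        if 70<r[1][0]<90 and 42<r[1][1]<58: out.append(("white",)+r)
    for o in out: print(*o)
E
python3 - <<'E'
from h import *
im,cam=snap("wrist","w4"); tcp(); tiles(im,cam)
im,cam=snap("top","top4"); tiles(im,cam)
E
```

```text
t 8.30 tcp [0.5206 0.0997 0.2292] toolx deg 89.71 tilt 0.08 F [-0.1994 -0.4104  0.4152] open 1.000 ff 0.0 q [-0.0024 -0.034   1.9339  0.0003  1.2403  0.0026]
blue [0.4258 0.2789]
blue [0.5307 0.2726]
blue [0.4119 0.1507]
blue [0.5112 0.1361]
white [0.4124 0.1508] (79.60079193115234, 49.924869537353516) -83.73240184783936
white [0.512  0.1361] (79.73202514648438, 49.02537536621094) 89.00259399414062
blue [ 0.6717 -0.5533]
blue [0.5305 0.2757]
blue [0.4249 0.282 ]
white [ 0.891  -0.0956] (89.6726303100586, 52.30048751831055) -58.543636322021484
white [0.5306 0.2762] (77.71700286865234, 50.510498046875) 76.4477767944336
white [0.4249 0.2818] (79.08979797363281, 50.494384765625) 86.64898681640625
```

View pics/w4.png

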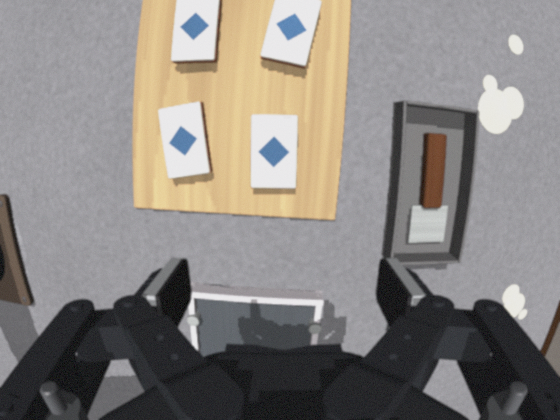

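The scraper lies in the tray, with its handle at (433,170) and its blade at (428,224). All four tiles are on the board; the near ones are at (184,140) and (273,151). I check the wrist camera's bias on the scraper handle, then take the near-left tile.

Run:
```python
from h import *
im=cv2.imread("pics/w4.png");cam=snap("wrist")[1]
H,S,V=cv2.split(cv2.cvtColor(im,cv2.COLOR_BGR2HSV))
for c,st,ce in blobs((H<18)&(S>110)&(V>40),300): print(ce,st[4],rect(pts(cam,c,0.022)))
go(0.412,0.1508)
```

```text
[433.0647 169.7363] 1437 (array([0.6949, 0.1182]), (85.40878295898438, 27.765644073486328), 89.71951293945312)
t 8.40 tcp [0.5203 0.0998 0.2286] toolx deg 89.73 tilt 0.01 F [-0.0682 -0.5718 -0.4046] open 0.996 ff 0.0 q [-0.0023 -0.0335  1.9346  0.0002  1.2403  0.0025]
tool shift xy [ 0.0505 -0.1085]
```

Emit:
move_arm([
  {"x": 0.018, "y": -0.036, "z": 0.02, "yaw": -0.06, "fingers": 0},
  {"x": 0.034, "y": -0.072, "z": 0.045, "yaw": -0.115, "fingers": 0},
  {"x": 0.05, "y": -0.108, "z": 0.07, "yaw": -0.115, "fingers": 0},
  {"x": 0.05, "y": -0.108, "z": 0.11, "yaw": -0.115, "fingers": 0},
  {"x": 0.05, "y": -0.108, "z": 0.14, "yaw": -0.115, "fingers": 0},
])

```text
time: 8.9
eef_pos: [0.4106, 0.1508, 0.0868]
tcp_rot: [0.666, 0.746, -0.0, -0.0]
contact_force: [1.4, 0.1, -0.1]
opening: 0.997
finger_force: 0.0
```

Emit:
move_arm([
  {"x": 0, "y": 0, "z": 0, "yaw": 0, "fingers": 0},
  {"x": 0, "y": 0, "z": 0, "yaw": 0, "fingers": 0},
])

```text
time: 9.1
eef_pos: [0.4122, 0.1502, 0.0886]
tcp_rot: [0.667, 0.745, -0.0, -0.0]
contact_force: [0.5, 0.2, -0.1]
opening: 0.999
finger_force: 0.0
```

Run:
```python
from h import *
im,cam=snap("wrist","w5"); tiles(im,cam)
go(0.412,0.1508)
```

```text
blue [0.425  0.2788]
blue [0.5294 0.2725]
blue [0.4113 0.1514]
blue [0.5102 0.137 ]
white [0.5288 0.2727] (78.17391967773438, 49.417789459228516) 76.39895629882812
white [0.4113 0.1518] (78.1851577758789, 48.775291442871094) -83.66247892379761
t 9.15 tcp [0.4133 0.1502 0.0898] toolx deg 96.30 tilt 0.11 F [ 0.1809 -0.3144  0.5735] open 1.004 ff 0.0 q [ 0.1171 -0.0705  2.2476  0.0001  0.9626  0.0071]
tool shift xy [ 0.0007 -0.0012]
```

Emit:
move_arm([
  {"x": 0.001, "y": -0.001, "z": 0.03, "yaw": 0, "fingers": 0},
  {"x": 0.001, "y": -0.001, "z": 0.055, "yaw": 0, "fingers": 0},
  {"x": 0.001, "y": -0.001, "z": 0.07, "yaw": 0, "fingers": 0},
  {"x": 0.001, "y": -0.001, "z": 0.079, "yaw": 0, "fingers": 0},
  {"x": 0.001, "y": -0.001, "z": 0.079, "yaw": 0, "fingers": 0.2},
], force=22)

```text
time: 9.65
eef_pos: [0.4115, 0.1509, 0.0098]
tcp_rot: [0.667, 0.745, 0.0, 0.0]
contact_force: [-0.0, -0.5, -0.4]
opening: 0.852
finger_force: 0.0
```

Emit:
move_arm([
  {"x": 0, "y": 0, "z": 0, "yaw": 0, "fingers": 0.3},
  {"x": 0, "y": 0, "z": 0, "yaw": 0, "fingers": 0.36},
  {"x": 0, "y": 0, "z": 0, "yaw": 0, "fingers": 0.42},
  {"x": 0, "y": 0, "z": 0, "yaw": 0, "fingers": 0.5},
  {"x": 0, "y": 0, "z": 0, "yaw": 0, "fingers": 0.6},
], force=22)

```text
time: 10.15
eef_pos: [0.4118, 0.1511, 0.0107]
tcp_rot: [0.667, 0.745, 0.001, 0.001]
contact_force: [-1.9, -0.1, 6.9]
opening: 0.577
finger_force: 22.8
```

Emit:
move_arm([
  {"x": 0, "y": 0, "z": 0, "yaw": 0, "fingers": 0.8},
  {"x": 0, "y": 0, "z": 0, "yaw": 0, "fingers": 0.8},
], force=22)

```text
time: 10.35
eef_pos: [0.4117, 0.151, 0.0107]
tcp_rot: [0.667, 0.745, 0.001, 0.001]
contact_force: [-1.9, 0.1, 6.7]
opening: 0.582
finger_force: 22.8
```

Emit:
move_arm([
  {"x": 0, "y": 0, "z": -0.015, "yaw": 0, "fingers": 0.8},
  {"x": 0, "y": 0, "z": -0.045, "yaw": 0, "fingers": 0.8},
  {"x": 0, "y": 0.01, "z": -0.085, "yaw": 0, "fingers": 0.8},
  {"x": -0.02, "y": 0.02, "z": -0.125, "yaw": 0, "fingers": 0.8},
  {"x": -0.05, "y": 0.03, "z": -0.155, "yaw": 0, "fingers": 0.8},
])

```text
time: 10.85
eef_pos: [0.4467, 0.1049, 0.167]
tcp_rot: [0.666, 0.746, 0.001, 0.001]
contact_force: [0.7, -1.1, -1.5]
opening: 0.577
finger_force: 24.4
```

Emit:
move_arm([
  {"x": -0.045, "y": 0, "z": -0.02, "yaw": 0, "fingers": 0.8},
  {"x": -0.09, "y": 0, "z": -0.03, "yaw": 0, "fingers": 0.8},
  {"x": -0.135, "y": 0, "z": -0.03, "yaw": 0, "fingers": 0.8},
  {"x": -0.18, "y": 0, "z": -0.03, "yaw": 0, "fingers": 0.8},
  {"x": -0.225, "y": 0, "z": -0.03, "yaw": 0, "fingers": 0.8},
])

```text
time: 11.35
eef_pos: [0.4703, -0.1208, 0.1943]
tcp_rot: [0.667, 0.745, 0.0, 0.0]
contact_force: [1.0, 0.5, -0.0]
opening: 0.581
finger_force: 24.4
```

Emit:
move_arm([
  {"x": -0.045, "y": -0.005, "z": 0, "yaw": 0.05, "fingers": 0.8},
  {"x": -0.09, "y": -0.01, "z": 0, "yaw": 0.1, "fingers": 0.8},
  {"x": -0.135, "y": -0.02, "z": 0, "yaw": 0.162, "fingers": 0.8},
  {"x": -0.18, "y": -0.027, "z": 0, "yaw": 0.162, "fingers": 0.8},
  {"x": -0.22, "y": -0.034, "z": 0, "yaw": 0.162, "fingers": 0.8},
])

```text
time: 11.85
eef_pos: [0.4604, -0.3435, 0.1939]
tcp_rot: [0.726, 0.688, 0.0, -0.0]
contact_force: [0.7, 0.1, -2.2]
opening: 0.579
finger_force: 24.4
```

Emit:
move_arm([
  {"x": 0, "y": 0, "z": 0, "yaw": 0, "fingers": 0.8},
  {"x": 0, "y": 0, "z": 0, "yaw": 0, "fingers": 0.8},
  {"x": 0, "y": 0, "z": 0, "yaw": 0, "fingers": 0.8},
])

```text
time: 12.15
eef_pos: [0.4609, -0.3404, 0.1937]
tcp_rot: [0.725, 0.689, 0.0, -0.001]
contact_force: [-0.4, -0.8, -1.9]
opening: 0.578
finger_force: 24.4
```

Run:
```python
from h import *
im,cam=snap("wrist","w6"); tcp()
H,S,V=cv2.split(cv2.cvtColor(im,cv2.COLOR_BGR2HSV))
for c,st,ce in blobs((V>100)&(V<195)&(S<50),800):
    if st[4]<20000: print(ce,st[4],rect(pts(cam,c,0.011)))
```

```text
t 12.20 tcp [ 0.4611 -0.3401  0.1939] toolx deg 87.09 tilt 0.07 F [ 0.3813  0.2895 -1.1505] open 0.574 ff 24.4 q [-0.8127  0.0976  1.8657  0.0003  1.1794 -0.7621]
[243.1835 149.0195] 3852 (array([ 0.4237, -0.308 ]), (88.22116088867188, 58.4298210144043), 86.64814758300781)
[332.9796 151.9997] 3978 (array([ 0.5111, -0.3137]), (89.03248596191406, 58.55097579956055), 86.480712890625)
[153.2847 375.5517] 1015 (array([ 0.2454, -0.6214]), (195.25942993164062, 31.02750587463379), 47.13388442993164)
[412.9657 375.3761] 1021 (array([ 0.6474, -0.6402]), (198.68804931640625, 31.90532875061035), -52.92975997924805)
```

View pics/w6.png

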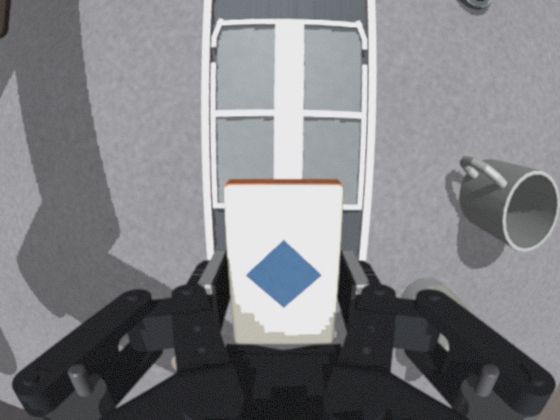

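The held tile (diamond at 284,272) points straight ahead. The two near pockets are clear at (243,149) and (333,152), each measuring 88 x 58 mm as it should. I work out where the tile sits in the gripper and the shift to the near-left pocket.

```bash
cat >> h.py <<'E'
def held(im,cam):  # diamond centre of the held tile relative to the TCP, tool axes
    p,M=tcp(); H,S,V=cv2.split(cv2.cvtColor(im,cv2.COLOR_BGR2HSV))
    b=max(blobs((H>95)&(H<125)&(S>90)&(V>60),200),key=lambda b:b[1][4])
    q=pts(cam,b[2],p[2]+0.0133)[0]
    o=M.T@np.array([*(q-p[:2]),0]); print("held tile world",q,"tool offset",o[:2]); return o[:2]
def place(P):
    im,cam=snap("wrist"); o=held(im,cam); p,M=tcp()
    d=M.T@np.array([P[0]-p[0],P[1]-p[1],0]); print("shift for TCP on pocket",d[:2]," for tile on pocket",d[:2]-o)
E
python3 - <<'E'
from h import *
place((0.4245,-0.308))
im=cv2.imread("pics/w6.png");cam=snap("wrist")[1]
print(im[67,243],im[149,243])
H,S,V=cv2.split(cv2.cvtColor(im,cv2.COLOR_BGR2HSV))
m=((V>80)&(V<195)&(S<60));m[:25]=0
k=cv2.erode(m.astype(np.uint8),np.ones((3,3)))
for c,st,ce in blobs(k,800):
    if st[4]<20000: print(ce,st[4],rect(pts(cam,c,0.011)))
E
```

```text
t 12.25 tcp [ 0.4612 -0.3401  0.1941] toolx deg 87.11 tilt 0.04 F [ 0.3659 -0.7274 -0.8884] open 0.577 ff 24.4 q [-0.8125  0.0974  1.8656  0.0002  1.1794 -0.7621]
held tile world [ 0.462  -0.3389] tool offset [0.0012 0.0007]
t 12.25 tcp [ 0.4612 -0.3401  0.1941] toolx deg 87.11 tilt 0.04 F [ 0.3659 -0.7274 -0.8884] open 0.577 ff 24.4 q [-0.8125  0.0974  1.8656  0.0002  1.1794 -0.7621]
shift for TCP on pocket [ 0.0302 -0.0383]  for tile on pocket [ 0.029 -0.039]
[179 176 170] [170 167 161]
[243.9838  66.7695] 4686 (array([ 0.4265, -0.2127]), (86.21928405761719, 63.17162322998047), 87.32152557373047)
[333.024   67.8357] 4662 (array([ 0.5203, -0.2184]), (86.60523223876953, 62.896141052246094), 86.376708984375)
[243.4104 148.5936] 3553 (array([ 0.4241, -0.3078]), (86.19632720947266, 56.39204788208008), 86.75154876708984)
[332.8801 151.6309] 3677 (array([ 0.5115, -0.3134]), (86.82109069824219, 56.479522705078125), 86.5716552734375)
[352.4586 242.9797] 1134 (array([ 0.5342, -0.4111]), (93.459716796875, 25.69202423095703), -84.13352251052856)
[274.2252 331.46  ] 2211 (array([ 0.4572, -0.5037]), (148.2219696044922, 88.68734741210938), -14.874992370605469)
[154.5355 374.3295] 874 (array([ 0.2473, -0.6199]), (190.8714141845703, 28.862754821777344), 47.75733184814453)
[411.7588 374.1797] 879 (array([ 0.6473, -0.6388]), (190.10345458984375, 29.723196029663086), -53.52320098876953)
```

Emit:
move_arm([
  {"x": 0.015, "y": -0.02, "z": 0.03, "yaw": 0.01, "fingers": 0.8},
  {"x": 0.029, "y": -0.0385, "z": 0.065, "yaw": 0.01, "fingers": 0.8},
  {"x": 0.029, "y": -0.0385, "z": 0.1, "yaw": 0.01, "fingers": 0.8},
  {"x": 0.029, "y": -0.0385, "z": 0.13, "yaw": 0.01, "fingers": 0.8},
  {"x": 0.029, "y": -0.0385, "z": 0.155, "yaw": 0.01, "fingers": 0.8},
])

```text
time: 12.8
eef_pos: [0.4239, -0.309, 0.0379]
tcp_rot: [0.728, 0.685, 0.0, -0.0]
contact_force: [-0.2, 0.7, -1.9]
opening: 0.583
finger_force: 24.3
```

Emit:
move_arm([
  {"x": 0, "y": 0, "z": 0, "yaw": 0, "fingers": 0.8},
  {"x": 0, "y": 0, "z": 0, "yaw": 0, "fingers": 0.8},
  {"x": 0, "y": 0, "z": 0, "yaw": 0, "fingers": 0.8},
])

```text
time: 13.1
eef_pos: [0.4254, -0.3114, 0.0413]
tcp_rot: [0.728, 0.685, -0.0, 0.002]
contact_force: [0.6, -0.6, -0.5]
opening: 0.581
finger_force: 24.4
```

Run:
```python
from h import *
place((0.4245,-0.308))
```

```text
t 13.15 tcp [ 0.4254 -0.3116  0.0415] toolx deg 86.47 tilt 0.23 F [-0.6227  0.1166 -1.3859] open 0.579 ff 24.4 q [-0.8247  0.2062  2.0612 -0.      0.8701 -0.7632]
held tile world [ 0.4263 -0.3101] tool offset [0.0015 0.0008]
t 13.15 tcp [ 0.4254 -0.3116  0.0415] toolx deg 86.47 tilt 0.23 F [-0.6227  0.1166 -1.3859] open 0.579 ff 24.4 q [-0.8247  0.2062  2.0612 -0.      0.8701 -0.7632]
shift for TCP on pocket [ 0.0036 -0.0012]  for tile on pocket [ 0.002  -0.0019]
```

Emit:
move_arm([
  {"x": 0.002, "y": -0.0015, "z": 0.006, "yaw": 0, "fingers": 0.8},
  {"x": 0.002, "y": -0.0015, "z": 0.012, "yaw": 0, "fingers": 0.8},
  {"x": 0.002, "y": -0.0015, "z": 0.018, "yaw": 0, "fingers": 0.8},
  {"x": 0.002, "y": -0.0015, "z": 0.023, "yaw": 0, "fingers": 0.8},
  {"x": 0.002, "y": -0.0015, "z": 0.023, "yaw": 0, "fingers": 0.8},
])

```text
time: 13.65
eef_pos: [0.4226, -0.3084, 0.0158]
tcp_rot: [0.729, 0.685, -0.0, -0.0]
contact_force: [-0.5, -0.2, -0.6]
opening: 0.574
finger_force: 24.5
```

Emit:
move_arm([
  {"x": 0, "y": 0, "z": 0.001, "yaw": 0, "fingers": 0.8},
  {"x": 0, "y": 0, "z": 0.002, "yaw": 0, "fingers": 0.8},
  {"x": 0, "y": 0, "z": 0.002, "yaw": 0, "fingers": 0.8},
])

```text
time: 13.95
eef_pos: [0.4228, -0.3086, 0.0156]
tcp_rot: [0.729, 0.685, -0.0, -0.001]
contact_force: [-3.3, 2.5, 8.7]
opening: 0.58
finger_force: 25.5
```

Emit:
move_arm([
  {"x": 0, "y": 0, "z": 0, "yaw": 0, "fingers": 0.38},
  {"x": 0, "y": 0, "z": 0, "yaw": 0, "fingers": 0.3},
  {"x": 0, "y": 0, "z": 0, "yaw": 0, "fingers": 0.25},
  {"x": 0, "y": 0, "z": 0, "yaw": 0, "fingers": 0.25},
  {"x": 0, "y": 0, "z": -0.01, "yaw": 0, "fingers": 0.25},
])

```text
time: 14.45
eef_pos: [0.4218, -0.3075, 0.0232]
tcp_rot: [0.729, 0.685, -0.0, -0.002]
contact_force: [-0.5, 0.9, 0.0]
opening: 0.748
finger_force: 0.0
```

Emit:
move_arm([
  {"x": 0, "y": 0, "z": -0.035, "yaw": 0, "fingers": 0.25},
  {"x": 0, "y": 0, "z": -0.075, "yaw": 0, "fingers": 0},
  {"x": 0, "y": 0, "z": -0.12, "yaw": 0, "fingers": 0},
  {"x": 0, "y": 0, "z": -0.16, "yaw": 0, "fingers": 0},
  {"x": -0.02, "y": 0.02, "z": -0.18, "yaw": 0, "fingers": 0},
])

```text
time: 14.95
eef_pos: [0.442, -0.3295, 0.2098]
tcp_rot: [0.728, 0.685, 0.0, 0.003]
contact_force: [-0.0, -0.8, 0.6]
opening: 0.997
finger_force: 0.0
```

Run:
```python
from h import *
im,cam=snap("wrist","w7"); tcp(); tiles(im,cam,0.029)
im,cam=snap("top"); print("top placed");tiles(im,cam,0.029); print("top board"); tiles(im,cam)
go(0.5115,0.1)
```

```text
t 15.00 tcp [ 0.4457 -0.3346  0.2132] toolx deg 86.42 tilt 0.94 F [ 0.4703 -3.2381  3.5085] open 1.002 ff 0.0 q [-0.826   0.0345  1.8956 -0.0001  1.1951 -0.7636]
blue [ 0.4239 -0.3083]
top placed
blue [ 0.6706 -0.5515]
blue [0.5298 0.2747]
blue [0.5108 0.1377]
blue [0.4246 0.281 ]
blue [ 0.4252 -0.3025]
white [ 0.8886 -0.0954] (89.24581909179688, 51.16938018798828) -58.998775482177734
white [0.5297 0.2742] (79.10086059570312, 50.337364196777344) 76.44776153564453
white [0.5101 0.1371] (78.0185546875, 50.34568405151367) -88.64882349967957
white [0.4246 0.2808] (78.81881713867188, 50.32139587402344) 86.64895629882812
top board
blue [ 0.6718 -0.5534]
blue [0.5305 0.2757]
blue [0.5114 0.1382]
blue [0.4249 0.282 ]
blue [ 0.4256 -0.3035]
white [ 0.8906 -0.0958] (89.55265808105469, 51.345298767089844) -58.99869346618652
white [0.5304 0.2752] (79.37281036376953, 50.510498046875) 76.4477767944336
white [0.5107 0.1376] (78.2867660522461, 50.51878356933594) -88.64883804321289
white [0.4249 0.2818] (79.08979797363281, 50.494384765625) 86.64898681640625
t 15.05 tcp [ 0.4443 -0.3331  0.2105] toolx deg 86.43 tilt 0.68 F [ 0.0421  0.7675 -1.238 ] open 1.001 ff 0.0 q [-0.826   0.0351  1.9001 -0.0001  1.1946 -0.7636]
tool shift xy [0.4364 0.0401]
```

View pics/w7.png

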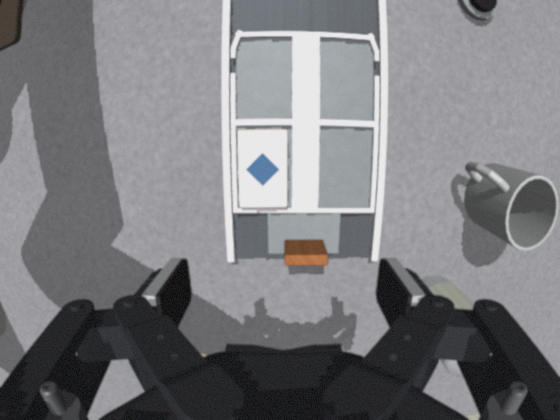

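The tile sits in the near-left pocket, with its diamond at (262,168), and the carrier has not moved. Next I take the near-right tile on the board.

Emit:
move_arm([
  {"x": 0.045, "y": 0.004, "z": 0, "yaw": -0.02, "fingers": 0},
  {"x": 0.09, "y": 0.008, "z": 0, "yaw": -0.04, "fingers": 0},
  {"x": 0.135, "y": 0.012, "z": 0, "yaw": -0.063, "fingers": 0},
  {"x": 0.18, "y": 0.016, "z": 0, "yaw": -0.063, "fingers": 0},
  {"x": 0.225, "y": 0.018, "z": 0, "yaw": -0.063, "fingers": 0},
])

```text
time: 15.55
eef_pos: [0.4723, -0.104, 0.2033]
tcp_rot: [0.707, 0.707, -0.0, -0.001]
contact_force: [1.1, 0.6, -0.8]
opening: 0.999
finger_force: 0.0
```

Emit:
move_arm([
  {"x": 0.045, "y": 0.008, "z": 0, "yaw": 0, "fingers": 0},
  {"x": 0.09, "y": 0.016, "z": 0, "yaw": 0, "fingers": 0},
  {"x": 0.135, "y": 0.024, "z": 0.02, "yaw": 0, "fingers": 0},
  {"x": 0.18, "y": 0.03, "z": 0.04, "yaw": 0, "fingers": 0},
  {"x": 0.22, "y": 0.035, "z": 0.065, "yaw": 0, "fingers": 0},
])

```text
time: 16.05
eef_pos: [0.5076, 0.116, 0.1387]
tcp_rot: [0.706, 0.708, 0.0, 0.0]
contact_force: [0.1, -0.4, -0.6]
opening: 1.0
finger_force: 0.0
```

Emit:
move_arm([
  {"x": 0.02, "y": 0.0, "z": 0.03, "yaw": 0, "fingers": 0},
  {"x": 0.027, "y": 0.0, "z": 0.055, "yaw": 0, "fingers": 0},
  {"x": 0.027, "y": 0.0, "z": 0.055, "yaw": 0, "fingers": 0},
  {"x": 0.027, "y": 0.0, "z": 0.055, "yaw": 0, "fingers": 0},
])

```text
time: 16.45
eef_pos: [0.5072, 0.1406, 0.0838]
tcp_rot: [0.707, 0.708, -0.001, -0.001]
contact_force: [-0.2, 0.8, 0.6]
opening: 1.001
finger_force: 0.0
```

Run:
```python
from h import *
im,cam=snap("wrist","w8"); tiles(im,cam)
go(0.5107,0.1367)
```

```text
blue [0.4263 0.2785]
blue [0.5306 0.2722]
blue [0.5115 0.1366]
white [0.5115 0.137 ] (78.93954467773438, 48.63328170776367) 88.53791046142578
t 16.50 tcp [0.5084 0.1404 0.0851] toolx deg 90.04 tilt 0.03 F [0.0361 0.2208 0.0914] open 1.004 ff 0.0 q [ 0.077   0.136   2.0447 -0.0002  0.9603  0.0765]
tool shift xy [-0.0037  0.0023]
```

Emit:
move_arm([
  {"x": -0.0035, "y": 0.003, "z": 0.03, "yaw": 0.02, "fingers": 0},
  {"x": -0.0035, "y": 0.003, "z": 0.053, "yaw": 0.02, "fingers": 0},
  {"x": -0.0035, "y": 0.003, "z": 0.067, "yaw": 0.02, "fingers": 0},
  {"x": -0.0035, "y": 0.003, "z": 0.075, "yaw": 0.02, "fingers": 0},
  {"x": -0.0035, "y": 0.003, "z": 0.075, "yaw": 0.02, "fingers": 0.2},
], force=22)

```text
time: 17.0
eef_pos: [0.5112, 0.1369, 0.0093]
tcp_rot: [0.714, 0.7, -0.0, -0.0]
contact_force: [0.1, 0.8, -1.0]
opening: 0.854
finger_force: 0.0
```

Emit:
move_arm([
  {"x": 0, "y": 0, "z": 0, "yaw": 0, "fingers": 0.3},
  {"x": 0, "y": 0, "z": 0, "yaw": 0, "fingers": 0.36},
  {"x": 0, "y": 0, "z": 0, "yaw": 0, "fingers": 0.42},
  {"x": 0, "y": 0, "z": 0, "yaw": 0, "fingers": 0.5},
  {"x": 0, "y": 0, "z": 0, "yaw": 0, "fingers": 0.6},
], force=22)

```text
time: 17.5
eef_pos: [0.512, 0.1374, 0.0106]
tcp_rot: [0.714, 0.7, 0.001, 0.001]
contact_force: [-1.8, -0.4, 7.1]
opening: 0.576
finger_force: 23.6
```

Emit:
move_arm([
  {"x": 0, "y": 0, "z": 0, "yaw": 0, "fingers": 0.8},
  {"x": 0, "y": 0, "z": 0, "yaw": 0, "fingers": 0.8},
], force=22)

```text
time: 17.7
eef_pos: [0.512, 0.1374, 0.0106]
tcp_rot: [0.714, 0.7, 0.001, 0.001]
contact_force: [-1.3, -0.5, 6.7]
opening: 0.578
finger_force: 23.6
```

Emit:
move_arm([
  {"x": 0, "y": 0, "z": -0.015, "yaw": 0, "fingers": 0.8},
  {"x": 0, "y": 0, "z": -0.045, "yaw": 0, "fingers": 0.8},
  {"x": 0, "y": 0, "z": -0.085, "yaw": 0, "fingers": 0.8},
  {"x": -0.02, "y": 0, "z": -0.12, "yaw": 0.02, "fingers": 0.8},
  {"x": -0.05, "y": 0.001, "z": -0.14, "yaw": 0.04, "fingers": 0.8},
])

```text
time: 18.2
eef_pos: [0.5124, 0.0878, 0.1534]
tcp_rot: [0.727, 0.687, 0.002, 0.002]
contact_force: [0.2, -1.1, -1.2]
opening: 0.577
finger_force: 23.8
```

Emit:
move_arm([
  {"x": -0.045, "y": 0, "z": 0, "yaw": 0, "fingers": 0.8},
  {"x": -0.09, "y": 0, "z": 0, "yaw": 0, "fingers": 0.8},
  {"x": -0.135, "y": -0.001, "z": 0, "yaw": 0, "fingers": 0.8},
  {"x": -0.18, "y": -0.002, "z": 0, "yaw": 0, "fingers": 0.8},
  {"x": -0.225, "y": -0.004, "z": 0, "yaw": 0, "fingers": 0.8},
])

```text
time: 18.7
eef_pos: [0.4933, -0.1386, 0.1499]
tcp_rot: [0.728, 0.686, 0.0, 0.0]
contact_force: [0.8, 0.6, -2.2]
opening: 0.58
finger_force: 23.8
```

Emit:
move_arm([
  {"x": -0.045, "y": -0.002, "z": 0, "yaw": 0, "fingers": 0.8},
  {"x": -0.09, "y": -0.004, "z": 0, "yaw": 0, "fingers": 0.8},
  {"x": -0.13, "y": -0.006, "z": 0, "yaw": 0, "fingers": 0.8},
  {"x": -0.165, "y": -0.006, "z": 0.02, "yaw": 0, "fingers": 0.8},
  {"x": -0.173, "y": -0.006, "z": 0.05, "yaw": 0, "fingers": 0.8},
])

```text
time: 19.2
eef_pos: [0.4789, -0.3146, 0.1021]
tcp_rot: [0.729, 0.685, -0.0, 0.004]
contact_force: [0.2, 0.5, -0.7]
opening: 0.579
finger_force: 23.8
```

Emit:
move_arm([
  {"x": 0, "y": 0, "z": 0.03, "yaw": 0, "fingers": 0.8},
  {"x": 0, "y": 0, "z": 0.05, "yaw": 0, "fingers": 0.8},
  {"x": 0, "y": 0, "z": 0.05, "yaw": 0, "fingers": 0.8},
  {"x": 0, "y": 0, "z": 0.05, "yaw": 0, "fingers": 0.8},
])

```text
time: 19.6
eef_pos: [0.4777, -0.3093, 0.0497]
tcp_rot: [0.728, 0.686, 0.0, -0.0]
contact_force: [0.3, 0.9, -1.7]
opening: 0.58
finger_force: 23.8
```

Run:
```python
from h import *
place((0.5103,-0.3136))
```

```text
t 19.65 tcp [ 0.4785 -0.3099  0.0508] toolx deg 86.63 tilt 0.12 F [-0.4896  0.0075 -1.5511] open 0.582 ff 23.8 q [-0.7527  0.275   1.9542  0.      0.9103 -0.694 ]
held tile world [ 0.4786 -0.309 ] tool offset [0.0009 0.0001]
t 19.65 tcp [ 0.4785 -0.3099  0.0508] toolx deg 86.63 tilt 0.12 F [-0.4896  0.0075 -1.5511] open 0.582 ff 23.8 q [-0.7527  0.275   1.9542  0.      0.9103 -0.694 ]
shift for TCP on pocket [-0.0018  0.032 ]  for tile on pocket [-0.0027  0.0319]
```

Emit:
move_arm([
  {"x": -0.0025, "y": 0.016, "z": 0, "yaw": 0, "fingers": 0.8},
  {"x": -0.0025, "y": 0.032, "z": 0, "yaw": 0, "fingers": 0.8},
  {"x": -0.0025, "y": 0.032, "z": 0.01, "yaw": 0, "fingers": 0.8},
  {"x": -0.0025, "y": 0.032, "z": 0.01, "yaw": 0, "fingers": 0.8},
  {"x": -0.0025, "y": 0.032, "z": 0.01, "yaw": 0, "fingers": 0.8},
])

```text
time: 20.15
eef_pos: [0.5087, -0.3133, 0.0391]
tcp_rot: [0.728, 0.686, -0.0, -0.001]
contact_force: [-0.1, -0.4, -1.0]
opening: 0.581
finger_force: 23.8
```

Emit:
move_arm([
  {"x": 0, "y": 0, "z": 0, "yaw": 0, "fingers": 0.8},
])

```text
time: 20.25
eef_pos: [0.509, -0.3136, 0.0393]
tcp_rot: [0.728, 0.686, -0.0, -0.0]
contact_force: [0.1, -0.6, -0.9]
opening: 0.578
finger_force: 23.8
```

Within about 1 mm, so I lower it.

Emit:
move_arm([
  {"x": -0.001, "y": 0.001, "z": 0.006, "yaw": 0, "fingers": 0.8},
  {"x": -0.001, "y": 0.001, "z": 0.012, "yaw": 0, "fingers": 0.8},
  {"x": -0.001, "y": 0.001, "z": 0.017, "yaw": 0, "fingers": 0.8},
  {"x": -0.001, "y": 0.001, "z": 0.021, "yaw": 0, "fingers": 0.8},
  {"x": -0.001, "y": 0.001, "z": 0.021, "yaw": 0, "fingers": 0.8},
])

```text
time: 20.75
eef_pos: [0.5098, -0.3144, 0.0172]
tcp_rot: [0.728, 0.686, -0.0, -0.001]
contact_force: [-0.2, 0.6, -1.8]
opening: 0.581
finger_force: 23.8
```

Emit:
move_arm([
  {"x": 0, "y": 0, "z": 0.002, "yaw": 0, "fingers": 0.8},
  {"x": 0, "y": 0, "z": 0.003, "yaw": 0, "fingers": 0.8},
  {"x": 0, "y": 0, "z": 0.003, "yaw": 0, "fingers": 0.8},
])

```text
time: 21.05
eef_pos: [0.5107, -0.3151, 0.0157]
tcp_rot: [0.728, 0.686, 0.0, 0.0]
contact_force: [0.1, 0.9, -1.2]
opening: 0.578
finger_force: 24.0
```

Emit:
move_arm([
  {"x": 0, "y": 0, "z": 0.001, "yaw": 0, "fingers": 0.8},
  {"x": 0, "y": 0, "z": 0.0015, "yaw": 0, "fingers": 0.8},
  {"x": 0, "y": 0, "z": 0.0015, "yaw": 0, "fingers": 0.8},
])

```text
time: 21.35
eef_pos: [0.5107, -0.315, 0.0157]
tcp_rot: [0.728, 0.686, -0.0, -0.0]
contact_force: [-3.5, 2.6, 8.0]
opening: 0.578
finger_force: 24.8
```

Emit:
move_arm([
  {"x": 0, "y": 0, "z": 0, "yaw": 0, "fingers": 0.38},
  {"x": 0, "y": 0, "z": 0, "yaw": 0, "fingers": 0.3},
  {"x": 0, "y": 0, "z": 0, "yaw": 0, "fingers": 0.25},
  {"x": 0, "y": 0, "z": 0, "yaw": 0, "fingers": 0.25},
  {"x": 0, "y": 0, "z": -0.01, "yaw": 0, "fingers": 0.25},
])

```text
time: 21.85
eef_pos: [0.5094, -0.3139, 0.0224]
tcp_rot: [0.728, 0.686, -0.0, -0.002]
contact_force: [-0.2, 0.4, 0.1]
opening: 0.749
finger_force: 0.0
```

Emit:
move_arm([
  {"x": 0, "y": 0, "z": -0.035, "yaw": 0, "fingers": 0.25},
  {"x": 0, "y": 0, "z": -0.075, "yaw": 0, "fingers": 0},
  {"x": 0, "y": 0, "z": -0.12, "yaw": 0, "fingers": 0},
  {"x": 0, "y": 0, "z": -0.16, "yaw": 0, "fingers": 0},
  {"x": -0.02, "y": -0.02, "z": -0.18, "yaw": 0, "fingers": 0},
])

```text
time: 22.35
eef_pos: [0.4921, -0.3337, 0.2099]
tcp_rot: [0.726, 0.687, 0.001, 0.004]
contact_force: [-0.1, -0.8, -0.0]
opening: 0.999
finger_force: 0.0
```

Emit:
move_arm([
  {"x": 0, "y": 0, "z": 0, "yaw": 0, "fingers": 0},
  {"x": 0, "y": 0, "z": 0, "yaw": 0, "fingers": 0},
  {"x": 0, "y": 0, "z": 0, "yaw": 0, "fingers": 0},
])

```text
time: 22.65
eef_pos: [0.4889, -0.3327, 0.2022]
tcp_rot: [0.728, 0.686, 0.0, -0.001]
contact_force: [-0.5, 0.6, -1.6]
opening: 1.001
finger_force: 0.0
```

```bash
cat >> h.py <<'E'
def pockets(im,cam,r0=15):
    H,S,V=cv2.split(cv2.cvtColor(im,cv2.COLOR_BGR2HSV))
    m=((V>80)&(V<195)&(S<60));m[:r0]=0
    for c,st,ce in blobs(cv2.erode(m.astype(np.uint8),np.ones((3,3))),500):
        r=rect(pts(cam,c,0.011))
        if 75<r[1][0]<96 and 45<r[1][1]<66: print("pocket",ce,*r)
E
python3 - <<'E'
from h import *
im,cam=snap("wrist","w9"); print("placed"); tiles(im,cam,0.029); pockets(im,cam)
im,cam=snap("top"); print("top board"); tiles(im,cam)
tcp()
E
```

```text
placed
blue [ 0.4241 -0.3087]
blue [ 0.5113 -0.3164]
blue [ 0.7758 -0.7115]
pocket [217.7961  78.1264] [ 0.4257 -0.2131] (86.75611877441406, 63.116363525390625) 86.72105407714844
pocket [303.8535  76.8284] [ 0.5201 -0.2188] (86.48148345947266, 62.93754577636719) 86.72734832763672
pocket [447.909  388.6037] [ 0.732 -0.669] (95.23049926757812, 63.60368347167969) -59.79647445678711
top board
blue [ 0.6718 -0.5534]
blue [0.5305 0.2757]
blue [ 0.5153 -0.3117]
blue [0.4249 0.282 ]
white [ 0.8906 -0.096 ] (89.96650695800781, 51.623046875) -57.32318115234375
white [0.5303 0.2752] (79.28640747070312, 50.510498046875) 76.4477767944336
white [0.425  0.2817] (79.02448272705078, 50.6524772644043) 87.0103530883789
t 22.75 tcp [ 0.489  -0.3326  0.2019] toolx deg 86.65 tilt 0.2 F [-0.3043 -0.5448 -0.493 ] open 1.003 ff 0.0 q [-0.7688  0.1316  1.8131  0.0002  1.2003 -0.7104]
```

Emit:
move_arm([
  {"x": 0.045, "y": 0, "z": 0, "yaw": 0, "fingers": 0},
  {"x": 0.09, "y": 0, "z": 0, "yaw": 0, "fingers": 0},
  {"x": 0.135, "y": 0, "z": 0, "yaw": 0, "fingers": 0},
  {"x": 0.18, "y": -0.01, "z": 0, "yaw": 0, "fingers": 0},
  {"x": 0.225, "y": -0.02, "z": 0, "yaw": 0, "fingers": 0},
])

```text
time: 23.25
eef_pos: [0.4819, -0.1055, 0.2025]
tcp_rot: [0.728, 0.686, -0.0, -0.001]
contact_force: [0.1, 0.4, -0.0]
opening: 1.005
finger_force: 0.0
```

Emit:
move_arm([
  {"x": 0.045, "y": -0.01, "z": 0, "yaw": 0, "fingers": 0},
  {"x": 0.09, "y": -0.02, "z": 0, "yaw": 0, "fingers": 0},
  {"x": 0.135, "y": -0.03, "z": 0, "yaw": 0, "fingers": 0},
  {"x": 0.18, "y": -0.04, "z": 0, "yaw": 0, "fingers": 0},
  {"x": 0.225, "y": -0.05, "z": 0, "yaw": 0, "fingers": 0},
])

```text
time: 23.75
eef_pos: [0.4448, 0.1218, 0.2029]
tcp_rot: [0.728, 0.686, -0.001, -0.001]
contact_force: [0.6, 0.0, -0.3]
opening: 1.001
finger_force: 0.0
```

Emit:
move_arm([
  {"x": 0.045, "y": -0.009, "z": 0, "yaw": 0, "fingers": 0},
  {"x": 0.09, "y": -0.019, "z": 0.01, "yaw": 0, "fingers": 0},
  {"x": 0.125, "y": -0.026, "z": 0.03, "yaw": 0, "fingers": 0},
  {"x": 0.15, "y": -0.029, "z": 0.07, "yaw": 0, "fingers": 0},
  {"x": 0.157, "y": -0.029, "z": 0.11, "yaw": 0, "fingers": 0},
])

```text
time: 24.25
eef_pos: [0.4256, 0.281, 0.0926]
tcp_rot: [0.726, 0.687, 0.001, -0.0]
contact_force: [0.2, -0.7, 0.2]
opening: 0.996
finger_force: 0.0
```

Emit:
move_arm([
  {"x": 0, "y": 0, "z": 0, "yaw": 0, "fingers": 0},
  {"x": 0, "y": 0, "z": 0, "yaw": 0, "fingers": 0},
  {"x": 0, "y": 0, "z": 0, "yaw": 0, "fingers": 0},
])

```text
time: 24.55
eef_pos: [0.4276, 0.2783, 0.0957]
tcp_rot: [0.728, 0.686, 0.001, 0.001]
contact_force: [-0.7, 0.4, 1.3]
opening: 1.005
finger_force: 0.0
```

Run:
```python
from h import *
im,cam=snap("wrist","w10"); tiles(im,cam)
go(0.4255,0.2786)
```

```text
blue [0.4256 0.2803]
blue [0.5299 0.274 ]
white [0.5292 0.2745] (78.58175659179688, 49.5358772277832) 76.25657653808594
white [0.4255 0.2808] (78.11304473876953, 48.99972152709961) 86.654296875
t 24.60 tcp [0.4281 0.2783 0.0962] toolx deg 86.58 tilt 0.24 F [-0.1698  0.4922  0.2146] open 0.997 ff 0.0 q [ 0.3776  0.0807  2.0816 -0.      0.975   0.4374]
tool shift xy [ 0.0001 -0.0026]
```

Emit:
move_arm([
  {"x": 0.002, "y": -0.0025, "z": 0.035, "yaw": 0, "fingers": 0},
  {"x": 0.002, "y": -0.0025, "z": 0.062, "yaw": 0, "fingers": 0},
  {"x": 0.002, "y": -0.0025, "z": 0.078, "yaw": 0, "fingers": 0},
  {"x": 0.002, "y": -0.0025, "z": 0.086, "yaw": 0, "fingers": 0},
  {"x": 0.002, "y": -0.0025, "z": 0.086, "yaw": 0, "fingers": 0.2},
], force=22)

```text
time: 25.1
eef_pos: [0.4246, 0.28, 0.0084]
tcp_rot: [0.728, 0.686, 0.0, 0.0]
contact_force: [0.1, -0.0, 0.8]
opening: 0.855
finger_force: 0.0
```

Emit:
move_arm([
  {"x": 0, "y": 0, "z": 0, "yaw": 0, "fingers": 0.3},
  {"x": 0, "y": 0, "z": 0, "yaw": 0, "fingers": 0.36},
  {"x": 0, "y": 0, "z": 0, "yaw": 0, "fingers": 0.42},
  {"x": 0, "y": 0, "z": 0, "yaw": 0, "fingers": 0.5},
  {"x": 0, "y": 0, "z": 0, "yaw": 0, "fingers": 0.6},
], force=22)

```text
time: 25.6
eef_pos: [0.4251, 0.2807, 0.0094]
tcp_rot: [0.728, 0.686, 0.001, 0.001]
contact_force: [-1.4, -1.5, 6.9]
opening: 0.578
finger_force: 23.4
```

Emit:
move_arm([
  {"x": 0, "y": 0, "z": 0, "yaw": 0, "fingers": 0.8},
  {"x": 0, "y": 0, "z": 0, "yaw": 0, "fingers": 0.8},
], force=22)

```text
time: 25.8
eef_pos: [0.4251, 0.2807, 0.0094]
tcp_rot: [0.728, 0.686, 0.001, 0.001]
contact_force: [-0.9, -1.6, 6.5]
opening: 0.575
finger_force: 23.4
```

Emit:
move_arm([
  {"x": 0, "y": 0, "z": -0.015, "yaw": 0, "fingers": 0.8},
  {"x": 0, "y": 0, "z": -0.045, "yaw": 0, "fingers": 0.8},
  {"x": 0, "y": 0.01, "z": -0.085, "yaw": 0, "fingers": 0.8},
  {"x": -0.025, "y": 0.02, "z": -0.12, "yaw": 0, "fingers": 0.8},
  {"x": -0.06, "y": 0.03, "z": -0.14, "yaw": 0, "fingers": 0.8},
])

```text
time: 26.3
eef_pos: [0.4519, 0.2193, 0.1513]
tcp_rot: [0.727, 0.687, 0.003, 0.001]
contact_force: [0.8, 0.4, -1.3]
opening: 0.579
finger_force: 23.9
```

Emit:
move_arm([
  {"x": -0.045, "y": 0.007, "z": 0, "yaw": 0, "fingers": 0.8},
  {"x": -0.09, "y": 0.014, "z": 0, "yaw": 0, "fingers": 0.8},
  {"x": -0.135, "y": 0.02, "z": 0, "yaw": 0, "fingers": 0.8},
  {"x": -0.18, "y": 0.02, "z": 0, "yaw": 0, "fingers": 0.8},
  {"x": -0.225, "y": 0.02, "z": 0, "yaw": 0, "fingers": 0.8},
])

```text
time: 26.8
eef_pos: [0.4564, -0.0088, 0.1477]
tcp_rot: [0.728, 0.686, 0.0, 0.0]
contact_force: [1.3, -0.3, -1.3]
opening: 0.583
finger_force: 23.8
```

Emit:
move_arm([
  {"x": -0.045, "y": -0.003, "z": 0, "yaw": 0, "fingers": 0.8},
  {"x": -0.09, "y": -0.006, "z": 0, "yaw": 0, "fingers": 0.8},
  {"x": -0.135, "y": -0.01, "z": 0, "yaw": 0, "fingers": 0.8},
  {"x": -0.18, "y": -0.014, "z": 0, "yaw": 0, "fingers": 0.8},
  {"x": -0.208, "y": -0.016, "z": 0, "yaw": 0, "fingers": 0.8},
])

```text
time: 27.3
eef_pos: [0.4279, -0.2165, 0.1478]
tcp_rot: [0.728, 0.685, -0.0, 0.0]
contact_force: [0.4, 0.5, -1.7]
opening: 0.583
finger_force: 23.8
```

Emit:
move_arm([
  {"x": 0, "y": 0, "z": 0.03, "yaw": 0, "fingers": 0.8},
  {"x": 0, "y": 0, "z": 0.06, "yaw": 0, "fingers": 0.8},
  {"x": 0, "y": 0, "z": 0.09, "yaw": 0, "fingers": 0.8},
  {"x": 0, "y": 0, "z": 0.1, "yaw": 0, "fingers": 0.8},
  {"x": 0, "y": 0, "z": 0.1, "yaw": 0, "fingers": 0.8},
])

```text
time: 27.8
eef_pos: [0.4275, -0.2128, 0.0461]
tcp_rot: [0.728, 0.686, -0.0, -0.002]
contact_force: [0.9, -0.6, -1.2]
opening: 0.579
finger_force: 23.8
```

Emit:
move_arm([
  {"x": 0, "y": 0, "z": 0, "yaw": 0, "fingers": 0.8},
  {"x": 0, "y": 0, "z": 0, "yaw": 0, "fingers": 0.8},
])

```text
time: 28.0
eef_pos: [0.4301, -0.2147, 0.0497]
tcp_rot: [0.728, 0.686, 0.0, 0.002]
contact_force: [-0.1, -0.6, -1.4]
opening: 0.578
finger_force: 23.8
```

Run:
```python
from h import *
place((0.4299,-0.2135))
```

```text
t 28.05 tcp [ 0.43   -0.2147  0.0496] toolx deg 86.64 tilt 0.21 F [ 0.227  -0.5349 -1.035 ] open 0.575 ff 23.8 q [-0.6745  0.0959  2.1697  0.      0.8724 -0.6159]
held tile world [ 0.4309 -0.2149] tool offset [-0.0002  0.0009]
t 28.05 tcp [ 0.43   -0.2147  0.0496] toolx deg 86.64 tilt 0.21 F [ 0.227  -0.5349 -1.035 ] open 0.575 ff 23.8 q [-0.6745  0.0959  2.1697  0.      0.8724 -0.6159]
shift for TCP on pocket [ 0.0012 -0.0002]  for tile on pocket [ 0.0014 -0.0011]
```

Emit:
move_arm([
  {"x": 0.0015, "y": -0.0005, "z": 0.01, "yaw": 0, "fingers": 0.8},
  {"x": 0.0015, "y": -0.0005, "z": 0.02, "yaw": 0, "fingers": 0.8},
  {"x": 0.0015, "y": -0.0005, "z": 0.027, "yaw": 0, "fingers": 0.8},
  {"x": 0.0015, "y": -0.0005, "z": 0.032, "yaw": 0, "fingers": 0.8},
  {"x": 0.0015, "y": -0.0005, "z": 0.033, "yaw": 0, "fingers": 0.8},
])

```text
time: 28.55
eef_pos: [0.4283, -0.2124, 0.0163]
tcp_rot: [0.728, 0.686, -0.0, -0.002]
contact_force: [-8.4, 4.7, 21.3]
opening: 0.578
finger_force: 26.4
```

Emit:
move_arm([
  {"x": 0, "y": 0, "z": 0.001, "yaw": 0, "fingers": 0.8},
  {"x": 0, "y": 0, "z": 0.002, "yaw": 0, "fingers": 0.8},
  {"x": 0, "y": 0, "z": 0.002, "yaw": 0, "fingers": 0.8},
])

```text
time: 28.85
eef_pos: [0.4292, -0.2124, 0.0141]
tcp_rot: [0.728, 0.686, 0.0, -0.0]
contact_force: [-1.6, 3.8, 10.3]
opening: 0.582
finger_force: 28.2
```

Emit:
move_arm([
  {"x": 0, "y": 0, "z": 0, "yaw": 0, "fingers": 0.38},
  {"x": 0, "y": 0, "z": 0, "yaw": 0, "fingers": 0.3},
  {"x": 0, "y": 0, "z": 0, "yaw": 0, "fingers": 0.25},
  {"x": 0, "y": 0, "z": 0, "yaw": 0, "fingers": 0.25},
  {"x": 0, "y": 0, "z": -0.01, "yaw": 0, "fingers": 0.25},
])

```text
time: 29.35
eef_pos: [0.4269, -0.2113, 0.0215]
tcp_rot: [0.728, 0.686, -0.0, -0.002]
contact_force: [-0.3, -0.7, 0.3]
opening: 0.749
finger_force: 0.0
```

Emit:
move_arm([
  {"x": 0, "y": 0, "z": -0.035, "yaw": 0, "fingers": 0.25},
  {"x": 0, "y": 0, "z": -0.075, "yaw": 0, "fingers": 0},
  {"x": 0, "y": 0, "z": -0.12, "yaw": 0, "fingers": 0},
  {"x": -0.03, "y": 0, "z": -0.16, "yaw": 0, "fingers": 0},
  {"x": -0.075, "y": 0, "z": -0.18, "yaw": 0, "fingers": 0},
])

```text
time: 29.85
eef_pos: [0.4254, -0.2876, 0.2081]
tcp_rot: [0.726, 0.687, 0.0, 0.004]
contact_force: [1.2, -1.1, 0.8]
opening: 0.999
finger_force: 0.0
```

Emit:
move_arm([
  {"x": 0, "y": 0, "z": 0, "yaw": 0, "fingers": 0},
  {"x": 0, "y": 0, "z": 0, "yaw": 0, "fingers": 0},
  {"x": 0, "y": 0, "z": 0, "yaw": 0, "fingers": 0},
])

```text
time: 30.15
eef_pos: [0.4232, -0.286, 0.2015]
tcp_rot: [0.728, 0.686, 0.0, -0.001]
contact_force: [0.1, 0.7, -0.5]
opening: 1.003
finger_force: 0.0
```

Run:
```python
from h import *
im,cam=snap("wrist","w11"); print("placed"); tiles(im,cam,0.029); pockets(im,cam)
tcp()
im,cam=snap("top"); print("top board"); tiles(im,cam)
```

```text
placed
blue [ 0.4297 -0.2132]
blue [ 0.4239 -0.3082]
blue [ 0.5138 -0.3164]
pocket [370.2137 120.0844] [ 0.5211 -0.2194] (86.62202453613281, 62.45547866821289) 86.22954559326172
pocket [353.9824 193.9454] [ 0.5117 -0.314 ] (86.38246154785156, 55.22807312011719) 86.57200622558594
t 30.20 tcp [ 0.4232 -0.2857  0.2012] toolx deg 86.66 tilt 0.19 F [0.8187 0.1546 0.3458] open 1.001 ff 0.0 q [-0.7927 -0.0504  2.0025  0.0002  1.1928 -0.7345]
top board
blue [ 0.6718 -0.5534]
blue [0.5307 0.2756]
blue [ 0.5144 -0.3168]
blue [ 0.4305 -0.2114]
white [ 0.8906 -0.0958] (89.55265808105469, 51.345298767089844) -58.99869346618652
white [0.5304 0.2753] (79.21183776855469, 50.510498046875) 76.4477767944336
```

View pics/w11.png

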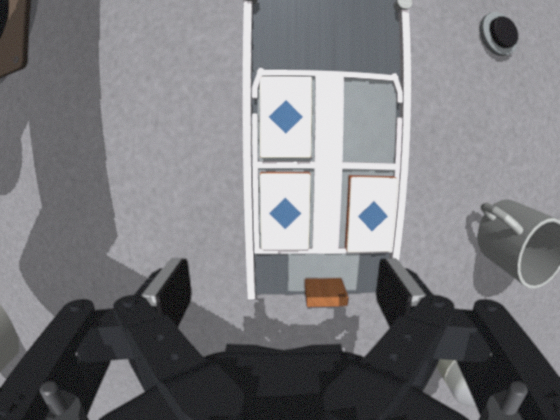

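Three tiles are in, with diamonds at (286,116), (286,213) and (373,215), and the free pocket is at (370,120). Next is the last tile.

Emit:
move_arm([
  {"x": 0.045, "y": 0.015, "z": 0, "yaw": 0, "fingers": 0},
  {"x": 0.09, "y": 0.03, "z": 0, "yaw": 0, "fingers": 0},
  {"x": 0.135, "y": 0.035, "z": 0, "yaw": 0, "fingers": 0},
  {"x": 0.18, "y": 0.04, "z": 0, "yaw": 0, "fingers": 0},
  {"x": 0.225, "y": 0.045, "z": 0, "yaw": 0, "fingers": 0},
])

```text
time: 30.75
eef_pos: [0.4814, -0.0624, 0.2018]
tcp_rot: [0.727, 0.686, -0.0, -0.001]
contact_force: [0.8, -0.4, -0.3]
opening: 0.999
finger_force: 0.0
```

Emit:
move_arm([
  {"x": 0.045, "y": 0.004, "z": 0, "yaw": 0, "fingers": 0},
  {"x": 0.09, "y": 0.01, "z": 0, "yaw": 0, "fingers": 0},
  {"x": 0.135, "y": 0.015, "z": 0, "yaw": 0.06, "fingers": 0},
  {"x": 0.18, "y": 0.02, "z": 0, "yaw": 0.12, "fingers": 0},
  {"x": 0.225, "y": 0.023, "z": 0, "yaw": 0.181, "fingers": 0},
])

```text
time: 31.25
eef_pos: [0.5173, 0.1607, 0.2018]
tcp_rot: [0.787, 0.617, -0.001, -0.0]
contact_force: [0.3, 0.6, 0.1]
opening: 1.002
finger_force: 0.0
```

Run:
```python
from h import *
im,cam=snap("wrist","w12"); tiles(im,cam)
go(0.5298,0.274)
```

```text
blue [0.5309 0.2729]
white [0.5308 0.2728] (79.2890853881836, 49.547908782958984) 76.42262268066406
t 31.30 tcp [0.5173 0.1662 0.202 ] toolx deg 76.29 tilt 0.28 F [-1.4607  2.3566  1.0048] open 0.999 ff 0.0 q [0.1218 0.0224 1.9293 0.0052 1.1905 0.3592]
tool shift xy [ 0.1077 -0.0134]
```

Emit:
move_arm([
  {"x": 0.045, "y": -0.005, "z": 0.01, "yaw": 0, "fingers": 0},
  {"x": 0.085, "y": -0.01, "z": 0.035, "yaw": 0, "fingers": 0},
  {"x": 0.108, "y": -0.013, "z": 0.075, "yaw": 0, "fingers": 0},
  {"x": 0.108, "y": -0.013, "z": 0.11, "yaw": 0, "fingers": 0},
  {"x": 0.108, "y": -0.013, "z": 0.11, "yaw": 0, "fingers": 0},
])

```text
time: 31.8
eef_pos: [0.5255, 0.2658, 0.0856]
tcp_rot: [0.786, 0.618, -0.007, -0.003]
contact_force: [-0.1, -1.4, 0.1]
opening: 1.001
finger_force: 0.0
```

Emit:
move_arm([
  {"x": 0, "y": 0, "z": 0, "yaw": 0, "fingers": 0},
  {"x": 0, "y": 0, "z": 0, "yaw": 0, "fingers": 0},
  {"x": 0, "y": 0, "z": 0, "yaw": 0, "fingers": 0},
])

```text
time: 32.1
eef_pos: [0.5331, 0.2661, 0.0956]
tcp_rot: [0.787, 0.617, 0.002, 0.001]
contact_force: [0.0, -0.2, 0.3]
opening: 1.0
finger_force: 0.0
```

Run:
```python
from h import *
im,cam=snap("wrist","w12"); tiles(im,cam)
go(0.5298,0.274)
```

```text
blue [0.5314 0.2737]
white [0.5314 0.2741] (78.0113525390625, 48.920555114746094) 76.39947509765625
t 32.15 tcp [0.5329 0.266  0.0954] toolx deg 76.21 tilt 0.25 F [-1.2647  0.4188  0.3469] open 1.000 ff 0.0 q [0.2927 0.2589 1.8768 0.     1.0016 0.5334]
tool shift xy [ 0.007  -0.0049]
```

Emit:
move_arm([
  {"x": 0.007, "y": -0.0035, "z": 0.035, "yaw": 0, "fingers": 0},
  {"x": 0.007, "y": -0.0035, "z": 0.062, "yaw": 0, "fingers": 0},
  {"x": 0.007, "y": -0.0035, "z": 0.077, "yaw": 0, "fingers": 0},
  {"x": 0.007, "y": -0.0035, "z": 0.085, "yaw": 0, "fingers": 0},
  {"x": 0.007, "y": -0.0035, "z": 0.085, "yaw": 0, "fingers": 0.2},
], force=22)

```text
time: 32.65
eef_pos: [0.5297, 0.2733, 0.0076]
tcp_rot: [0.787, 0.617, -0.0, -0.0]
contact_force: [-0.1, -0.7, 0.2]
opening: 0.858
finger_force: 0.0
```

Emit:
move_arm([
  {"x": 0, "y": 0, "z": 0, "yaw": 0, "fingers": 0.3},
  {"x": 0, "y": 0, "z": 0, "yaw": 0, "fingers": 0.36},
  {"x": 0, "y": 0, "z": 0, "yaw": 0, "fingers": 0.42},
  {"x": 0, "y": 0, "z": 0, "yaw": 0, "fingers": 0.5},
  {"x": 0, "y": 0, "z": 0, "yaw": 0, "fingers": 0.6},
], force=22)

```text
time: 33.15
eef_pos: [0.5308, 0.274, 0.0095]
tcp_rot: [0.787, 0.617, 0.001, 0.0]
contact_force: [-1.1, -0.4, 5.8]
opening: 0.576
finger_force: 24.0
```

Emit:
move_arm([
  {"x": 0, "y": 0, "z": 0, "yaw": 0, "fingers": 0.8},
  {"x": 0, "y": 0, "z": 0, "yaw": 0, "fingers": 0.8},
], force=22)

```text
time: 33.35
eef_pos: [0.5308, 0.274, 0.0095]
tcp_rot: [0.787, 0.617, 0.001, 0.0]
contact_force: [-1.4, -0.8, 5.2]
opening: 0.576
finger_force: 24.0
```

Emit:
move_arm([
  {"x": 0, "y": 0, "z": -0.015, "yaw": 0, "fingers": 0.8},
  {"x": 0, "y": 0, "z": -0.045, "yaw": 0, "fingers": 0.8},
  {"x": 0, "y": 0, "z": -0.085, "yaw": -0.06, "fingers": 0.8},
  {"x": -0.02, "y": 0.004, "z": -0.12, "yaw": -0.12, "fingers": 0.8},
  {"x": -0.05, "y": 0.0107, "z": -0.14, "yaw": -0.181, "fingers": 0.8},
])

```text
time: 33.85
eef_pos: [0.5294, 0.2234, 0.152]
tcp_rot: [0.726, 0.688, 0.003, 0.001]
contact_force: [0.6, -0.6, -1.2]
opening: 0.575
finger_force: 23.5
```

Emit:
move_arm([
  {"x": -0.045, "y": 0.001, "z": 0, "yaw": 0, "fingers": 0.8},
  {"x": -0.09, "y": 0.003, "z": 0, "yaw": 0, "fingers": 0.8},
  {"x": -0.135, "y": 0.004, "z": 0, "yaw": 0, "fingers": 0.8},
  {"x": -0.18, "y": 0.005, "z": 0, "yaw": 0, "fingers": 0.8},
  {"x": -0.225, "y": 0.006, "z": 0, "yaw": 0, "fingers": 0.8},
])

```text
time: 34.35
eef_pos: [0.5202, -0.004, 0.1482]
tcp_rot: [0.728, 0.686, 0.0, 0.0]
contact_force: [0.8, -0.5, -1.3]
opening: 0.576
finger_force: 23.4
```

Emit:
move_arm([
  {"x": -0.045, "y": 0.001, "z": 0, "yaw": 0, "fingers": 0.8},
  {"x": -0.09, "y": 0.003, "z": 0, "yaw": 0, "fingers": 0.8},
  {"x": -0.135, "y": 0.004, "z": 0, "yaw": 0, "fingers": 0.8},
  {"x": -0.18, "y": 0.006, "z": 0, "yaw": 0, "fingers": 0.8},
  {"x": -0.216, "y": 0.007, "z": 0, "yaw": 0, "fingers": 0.8},
])

```text
time: 34.85
eef_pos: [0.5145, -0.2208, 0.1483]
tcp_rot: [0.728, 0.685, -0.0, 0.0]
contact_force: [0.2, -0.1, -1.6]
opening: 0.58
finger_force: 23.4
```

Emit:
move_arm([
  {"x": 0, "y": 0, "z": 0.03, "yaw": 0, "fingers": 0.8},
  {"x": 0, "y": 0, "z": 0.06, "yaw": 0, "fingers": 0.8},
  {"x": 0, "y": 0, "z": 0.09, "yaw": 0, "fingers": 0.8},
  {"x": 0, "y": 0, "z": 0.1, "yaw": 0, "fingers": 0.8},
  {"x": 0, "y": 0, "z": 0.1, "yaw": 0, "fingers": 0.8},
])

```text
time: 35.35
eef_pos: [0.5138, -0.2175, 0.0462]
tcp_rot: [0.728, 0.686, -0.001, -0.002]
contact_force: [-0.6, -0.4, -1.7]
opening: 0.578
finger_force: 23.5
```

Emit:
move_arm([
  {"x": 0, "y": 0, "z": 0, "yaw": 0, "fingers": 0.8},
  {"x": 0, "y": 0, "z": 0, "yaw": 0, "fingers": 0.8},
])

```text
time: 35.55
eef_pos: [0.5166, -0.2192, 0.05]
tcp_rot: [0.728, 0.686, 0.0, 0.002]
contact_force: [-0.1, 0.1, -1.1]
opening: 0.577
finger_force: 23.5
```

Run:
```python
from h import *
place((0.5160,-0.219))
```

```text
t 35.60 tcp [ 0.5165 -0.2192  0.0499] toolx deg 86.64 tilt 0.21 F [ 0.3823 -0.0087 -0.3906] open 0.576 ff 23.5 q [-0.5821  0.2583  1.9773  0.      0.9023 -0.5234]
held tile world [ 0.5174 -0.2194] tool offset [-0.0002  0.0009]
t 35.60 tcp [ 0.5165 -0.2192  0.0499] toolx deg 86.64 tilt 0.21 F [ 0.3823 -0.0087 -0.3906] open 0.576 ff 23.5 q [-0.5821  0.2583  1.9773  0.      0.9023 -0.5234]
shift for TCP on pocket [ 0.0001 -0.0005]  for tile on pocket [ 0.0003 -0.0014]
```

Emit:
move_arm([
  {"x": 0, "y": -0.001, "z": 0.008, "yaw": 0, "fingers": 0.8},
  {"x": 0, "y": -0.001, "z": 0.015, "yaw": 0, "fingers": 0.8},
  {"x": 0, "y": -0.001, "z": 0.02, "yaw": 0, "fingers": 0.8},
  {"x": 0, "y": -0.001, "z": 0.025, "yaw": 0, "fingers": 0.8},
  {"x": 0, "y": -0.001, "z": 0.028, "yaw": 0, "fingers": 0.8},
])

```text
time: 36.1
eef_pos: [0.5138, -0.2182, 0.0189]
tcp_rot: [0.728, 0.686, -0.0, -0.001]
contact_force: [-0.7, 0.4, -1.4]
opening: 0.576
finger_force: 23.5
```

Emit:
move_arm([
  {"x": 0, "y": 0, "z": 0.002, "yaw": 0, "fingers": 0.8},
  {"x": 0, "y": 0, "z": 0.004, "yaw": 0, "fingers": 0.8},
  {"x": 0, "y": 0, "z": 0.006, "yaw": 0, "fingers": 0.8},
  {"x": 0, "y": 0, "z": 0.007, "yaw": 0, "fingers": 0.8},
  {"x": 0, "y": 0, "z": 0.008, "yaw": 0, "fingers": 0.8},
])

```text
time: 36.6
eef_pos: [0.5144, -0.2186, 0.0144]
tcp_rot: [0.728, 0.686, -0.0, -0.001]
contact_force: [-9.1, 4.2, 19.0]
opening: 0.584
finger_force: 25.7
```

Emit:
move_arm([
  {"x": 0, "y": 0, "z": -0.001, "yaw": 0, "fingers": 0.8},
  {"x": 0, "y": 0, "z": -0.001, "yaw": 0, "fingers": 0.38},
  {"x": 0, "y": 0, "z": -0.001, "yaw": 0, "fingers": 0.27},
  {"x": 0, "y": 0, "z": -0.001, "yaw": 0, "fingers": 0.25},
  {"x": 0, "y": 0, "z": -0.01, "yaw": 0, "fingers": 0.25},
])

```text
time: 37.1
eef_pos: [0.5131, -0.2178, 0.0206]
tcp_rot: [0.728, 0.686, -0.0, -0.002]
contact_force: [-0.7, 0.1, -0.0]
opening: 0.747
finger_force: 0.0
```

Emit:
move_arm([
  {"x": 0, "y": 0, "z": -0.035, "yaw": 0, "fingers": 0.25},
  {"x": 0, "y": 0, "z": -0.075, "yaw": 0, "fingers": 0.1},
  {"x": 0, "y": 0, "z": -0.12, "yaw": 0, "fingers": 0},
  {"x": -0.03, "y": 0, "z": -0.16, "yaw": 0, "fingers": 0},
  {"x": -0.075, "y": -0.02, "z": -0.18, "yaw": 0, "fingers": 0},
])

```text
time: 37.6
eef_pos: [0.494, -0.2904, 0.2068]
tcp_rot: [0.726, 0.688, 0.001, 0.005]
contact_force: [0.2, -0.7, 0.6]
opening: 0.996
finger_force: 0.0
```

Emit:
move_arm([
  {"x": -0.045, "y": -0.01, "z": 0, "yaw": 0, "fingers": 0},
  {"x": -0.06, "y": -0.01, "z": 0, "yaw": 0, "fingers": 0},
  {"x": -0.06, "y": -0.01, "z": 0, "yaw": 0, "fingers": 0},
  {"x": -0.06, "y": -0.01, "z": 0, "yaw": 0, "fingers": 0},
  {"x": -0.06, "y": -0.01, "z": 0, "yaw": 0, "fingers": 0},
])

```text
time: 38.1
eef_pos: [0.4778, -0.3471, 0.1999]
tcp_rot: [0.727, 0.687, 0.0, -0.001]
contact_force: [-0.4, 0.1, -0.7]
opening: 0.998
finger_force: 0.0
```

Run:
```python
from h import *
im,cam=snap("wrist","w13"); print("placed"); tiles(im,cam,0.029)
H,S,V=cv2.split(cv2.cvtColor(im,cv2.COLOR_BGR2HSV))
for c,st,ce in blobs((H<18)&(S>130)&(V>60),200): print("fin",ce,st,rect(pts(cam,c,0.058)))
go(0.46,-0.4)
```

```text
placed
blue [ 0.4302 -0.2137]
blue [ 0.5151 -0.22  ]
blue [ 0.4241 -0.3086]
blue [ 0.5141 -0.3169]
blue [ 0.7726 -0.7237]
fin [269.9613 243.5841] [247 232  45  24 981] (array([ 0.4627, -0.3898]), (41.245330810546875, 22.888978958129883), -3.0804901123046875)
t 38.15 tcp [ 0.4779 -0.3471  0.2   ] toolx deg 86.72 tilt 0.09 F [-0.2234 -0.1436  0.1711] open 1.002 ff 0.0 q [-0.8     0.1309  1.8176  0.0004  1.1948 -0.7429]
tool shift xy [-0.0538 -0.0149]
```

View pics/w13.png

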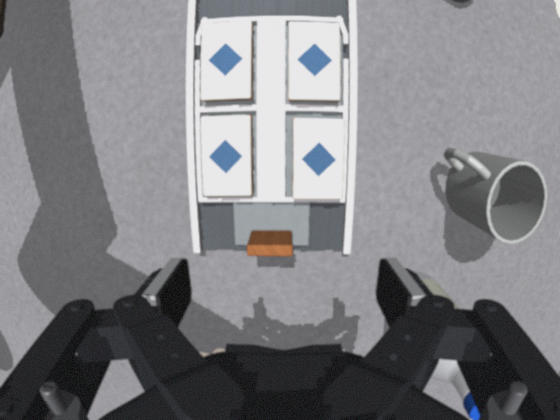

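All four tiles lie in the pockets, with diamonds at (226,59), (314,59), (226,155) and (318,159). The fin is at (270,243). I shut the fingers, go down behind the fin and push it forward.

Emit:
move_arm([
  {"x": -0.045, "y": -0.006, "z": 0, "yaw": 0, "fingers": 1},
  {"x": -0.088, "y": -0.012, "z": 0, "yaw": 0, "fingers": 1},
  {"x": -0.088, "y": -0.012, "z": 0.03, "yaw": 0, "fingers": 1},
  {"x": -0.088, "y": -0.012, "z": 0.07, "yaw": 0, "fingers": 1},
  {"x": -0.088, "y": -0.012, "z": 0.1, "yaw": 0, "fingers": 1},
])

```text
time: 38.65
eef_pos: [0.4604, -0.4344, 0.0983]
tcp_rot: [0.727, 0.686, 0.0, -0.001]
contact_force: [0.5, -0.2, -0.5]
opening: 0.141
finger_force: 0.0
```

Emit:
move_arm([
  {"x": 0, "y": 0, "z": 0.03, "yaw": 0, "fingers": 1},
  {"x": 0, "y": 0, "z": 0.06, "yaw": 0, "fingers": 1},
  {"x": 0, "y": 0, "z": 0.076, "yaw": 0, "fingers": 1},
  {"x": 0, "y": 0, "z": 0.076, "yaw": 0, "fingers": 1},
  {"x": 0, "y": 0, "z": 0.076, "yaw": 0, "fingers": 1},
])

```text
time: 39.15
eef_pos: [0.4612, -0.436, 0.0254]
tcp_rot: [0.727, 0.686, -0.0, 0.0]
contact_force: [-0.2, -0.8, 0.3]
opening: 0.003
finger_force: 0.0
```

Emit:
move_arm([
  {"x": 0.004, "y": 0, "z": 0, "yaw": 0, "fingers": 1},
  {"x": 0.008, "y": 0, "z": 0, "yaw": 0, "fingers": 1},
  {"x": 0.012, "y": 0, "z": 0, "yaw": 0, "fingers": 1},
  {"x": 0.016, "y": 0, "z": 0, "yaw": 0, "fingers": 1},
  {"x": 0.02, "y": 0, "z": 0, "yaw": 0, "fingers": 1},
])

```text
time: 39.65
eef_pos: [0.4617, -0.4157, 0.025]
tcp_rot: [0.728, 0.686, -0.0, 0.0]
contact_force: [0.3, 0.1, 0.2]
opening: -0.003
finger_force: 0.0
```

Emit:
move_arm([
  {"x": 0.004, "y": 0, "z": 0, "yaw": 0, "fingers": 1},
  {"x": 0.009, "y": 0, "z": 0, "yaw": 0, "fingers": 1},
  {"x": 0.014, "y": 0, "z": 0, "yaw": 0, "fingers": 1},
  {"x": 0.019, "y": 0, "z": 0, "yaw": 0, "fingers": 1},
  {"x": 0.024, "y": 0, "z": 0, "yaw": 0, "fingers": 1},
])

```text
time: 40.15
eef_pos: [0.4632, -0.3922, 0.0249]
tcp_rot: [0.728, 0.686, -0.0, 0.001]
contact_force: [-0.4, -4.7, -0.9]
opening: -0.001
finger_force: 2.4
```

Emit:
move_arm([
  {"x": 0.005, "y": 0, "z": 0, "yaw": 0, "fingers": 1},
  {"x": 0.01, "y": 0, "z": 0, "yaw": 0, "fingers": 1},
  {"x": 0.015, "y": 0, "z": 0, "yaw": 0, "fingers": 1},
  {"x": 0.02, "y": 0, "z": 0, "yaw": 0, "fingers": 1},
  {"x": 0.025, "y": 0, "z": 0, "yaw": 0, "fingers": 1},
])

```text
time: 40.65
eef_pos: [0.4647, -0.3669, 0.0248]
tcp_rot: [0.728, 0.686, -0.0, 0.0]
contact_force: [-0.0, -5.2, -0.8]
opening: -0.002
finger_force: 2.5
```

Run:
```python
from h import *
im,cam=snap("wrist","w14"); tcp(); tiles(im,cam,0.029)
H,S,V=cv2.split(cv2.cvtColor(im,cv2.COLOR_BGR2HSV))
```

```text
t 40.70 tcp [ 0.4647 -0.3661  0.0248] toolx deg 86.65 tilt 0.02 F [ 0.5032 -4.0561  0.4634] open -0.005 ff 1.9 q [-0.8388  0.358   1.9047  0.0003  0.8791 -0.7804]
blue [ 0.4272 -0.264 ]
blue [ 0.5159 -0.2719]
```

View pics/w14.png

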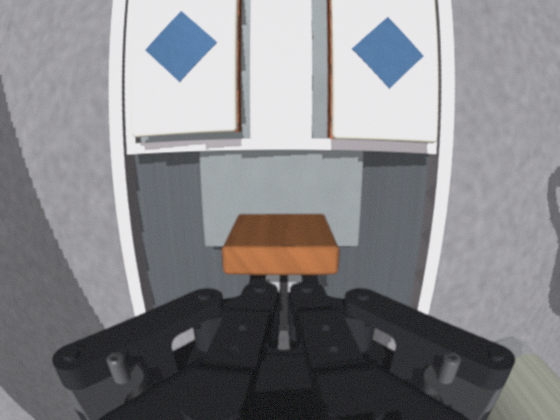

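The carrier slides with about 5 N. The fingers are behind the fin at (280,240), and the tiles are still in place at (181,46) and (387,52).

Emit:
move_arm([
  {"x": 0.005, "y": 0, "z": 0, "yaw": 0, "fingers": 1},
  {"x": 0.01, "y": 0, "z": 0, "yaw": 0, "fingers": 1},
  {"x": 0.015, "y": 0, "z": 0, "yaw": 0, "fingers": 1},
  {"x": 0.02, "y": 0, "z": 0, "yaw": 0, "fingers": 1},
  {"x": 0.025, "y": 0, "z": 0, "yaw": 0, "fingers": 1},
])

```text
time: 41.2
eef_pos: [0.4661, -0.3422, 0.0248]
tcp_rot: [0.728, 0.686, -0.0, 0.0]
contact_force: [0.7, -4.6, -0.2]
opening: -0.001
finger_force: 2.6
```

Emit:
move_arm([
  {"x": 0.003, "y": 0, "z": 0, "yaw": 0, "fingers": 1},
  {"x": 0.006, "y": 0, "z": 0, "yaw": 0, "fingers": 1},
  {"x": 0.009, "y": 0, "z": 0, "yaw": 0, "fingers": 1},
  {"x": 0.012, "y": 0, "z": 0, "yaw": 0, "fingers": 1},
  {"x": 0.015, "y": 0, "z": 0, "yaw": 0, "fingers": 1},
])

```text
time: 41.7
eef_pos: [0.467, -0.3273, 0.0248]
tcp_rot: [0.728, 0.686, -0.0, 0.0]
contact_force: [-0.9, -6.1, 0.1]
opening: -0.002
finger_force: 2.8
```

Emit:
move_arm([
  {"x": 0.003, "y": 0, "z": 0, "yaw": 0, "fingers": 1},
  {"x": 0.006, "y": 0, "z": 0, "yaw": 0, "fingers": 1},
  {"x": 0.009, "y": 0, "z": 0, "yaw": 0, "fingers": 1},
  {"x": 0.012, "y": 0, "z": 0, "yaw": 0, "fingers": 1},
  {"x": 0.015, "y": 0, "z": 0, "yaw": 0, "fingers": 1},
])

```text
time: 42.2
eef_pos: [0.4684, -0.315, 0.0256]
tcp_rot: [0.727, 0.686, -0.001, 0.003]
contact_force: [-1.1, -12.6, -1.6]
opening: 0.001
finger_force: 6.0
```

Emit:
move_arm([
  {"x": 0.002, "y": 0, "z": 0, "yaw": 0, "fingers": 1},
  {"x": 0.004, "y": 0, "z": 0, "yaw": 0, "fingers": 1},
  {"x": 0.006, "y": 0, "z": 0, "yaw": 0, "fingers": 1},
  {"x": 0.008, "y": 0, "z": 0, "yaw": 0, "fingers": 1},
  {"x": 0.01, "y": 0, "z": 0, "yaw": 0, "fingers": 1},
])

```text
time: 42.7
eef_pos: [0.4685, -0.3034, 0.0249]
tcp_rot: [0.728, 0.686, -0.001, 0.001]
contact_force: [-0.3, -8.1, -1.2]
opening: 0.001
finger_force: 4.1
```

Run:
```python
from h import *
im,cam=snap("wrist","w15"); tcp(); tiles(im,cam,0.029)
```

```text
t 42.75 tcp [ 0.4685 -0.303   0.0249] toolx deg 86.64 tilt 0.13 F [-0.7697 -7.8779 -1.173 ] open -0.003 ff 3.8 q [-0.7555  0.2947  1.9889 -0.0015  0.856  -0.6958]
blue [ 0.4312 -0.2005]
blue [ 0.5198 -0.2085]
```

Emit:
move_arm([
  {"x": 0.0015, "y": 0, "z": 0, "yaw": 0, "fingers": 1},
  {"x": 0.003, "y": 0, "z": 0, "yaw": 0, "fingers": 1},
  {"x": 0.0045, "y": 0, "z": 0, "yaw": 0, "fingers": 1},
  {"x": 0.006, "y": 0, "z": 0, "yaw": 0, "fingers": 1},
])

```text
time: 43.15
eef_pos: [0.4688, -0.2964, 0.0249]
tcp_rot: [0.728, 0.686, -0.0, 0.0]
contact_force: [-0.1, -4.1, -0.3]
opening: 0.0
finger_force: 2.3
```

Emit:
move_arm([
  {"x": 0.001, "y": 0, "z": 0, "yaw": 0, "fingers": 1},
  {"x": 0.002, "y": 0, "z": 0, "yaw": 0, "fingers": 1},
  {"x": 0.003, "y": 0, "z": 0, "yaw": 0, "fingers": 1},
  {"x": 0.003, "y": 0, "z": 0, "yaw": 0, "fingers": 1},
])

```text
time: 43.55
eef_pos: [0.469, -0.2934, 0.0249]
tcp_rot: [0.728, 0.686, -0.0, 0.0]
contact_force: [-0.4, -5.4, 1.7]
opening: 0.001
finger_force: 2.5
```

Run:
```python
from h import *
im,cam=snap("top","top16"); tcp()
c=cv2.resize(im[195:295,285:445],None,fx=5,fy=5,interpolation=cv2.INTER_CUBIC);cv2.imwrite("pics/top16c.png",c)
```

```text
t 43.60 tcp [ 0.469  -0.2934  0.0248] toolx deg 86.63 tilt 0.03 F [-0.0852 -5.4191  0.4549] open 0.001 ff 2.5 q [-0.7423  0.2865  1.9998 -0.0002  0.8548 -0.6833]
```

View pics/top16c.png

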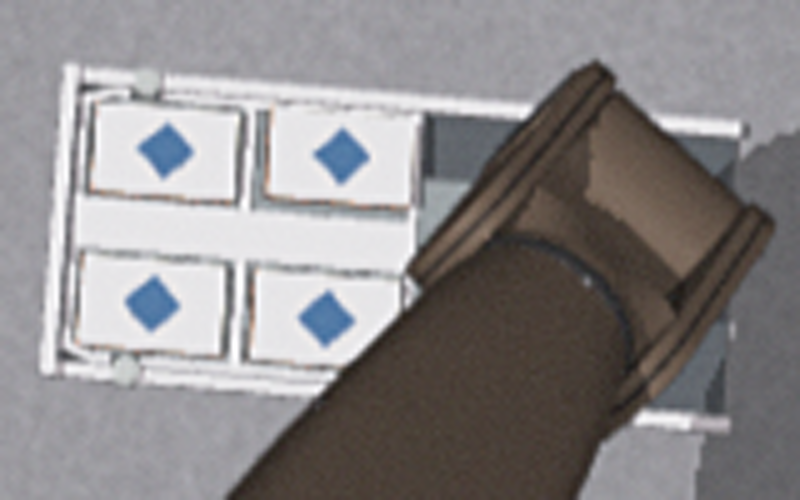

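The carrier is a few mm from the stop. Its front edge is at about column 80 against the stop at 72, with the rollers at (148,82) and (127,367). I keep pushing in small steps.

Emit:
move_arm([
  {"x": 0.001, "y": 0, "z": 0, "yaw": 0, "fingers": 1},
  {"x": 0.002, "y": 0, "z": 0, "yaw": 0, "fingers": 1},
  {"x": 0.003, "y": 0, "z": 0, "yaw": 0, "fingers": 1},
  {"x": 0.003, "y": 0, "z": 0, "yaw": 0, "fingers": 1},
])

```text
time: 44.0
eef_pos: [0.4693, -0.293, 0.0253]
tcp_rot: [0.727, 0.686, -0.002, 0.003]
contact_force: [-1.9, -12.8, -1.7]
opening: -0.001
finger_force: 6.2
```

Emit:
move_arm([
  {"x": 0.001, "y": 0, "z": 0, "yaw": 0, "fingers": 1},
  {"x": 0.002, "y": 0, "z": 0, "yaw": 0, "fingers": 1},
  {"x": 0.003, "y": 0, "z": 0, "yaw": 0, "fingers": 1},
  {"x": 0.003, "y": 0, "z": 0, "yaw": 0, "fingers": 1},
])

```text
time: 44.4
eef_pos: [0.4697, -0.2929, 0.0265]
tcp_rot: [0.727, 0.687, -0.003, 0.005]
contact_force: [-4.2, -18.5, 0.1]
opening: 0.001
finger_force: 9.4
```

Emit:
move_arm([
  {"x": -0.01, "y": 0, "z": 0, "yaw": 0, "fingers": 1},
  {"x": -0.03, "y": 0, "z": 0, "yaw": 0, "fingers": 1},
  {"x": -0.04, "y": 0, "z": -0.03, "yaw": 0, "fingers": 1},
  {"x": -0.04, "y": 0, "z": -0.07, "yaw": 0, "fingers": 1},
  {"x": -0.04, "y": 0, "z": -0.11, "yaw": 0, "fingers": 1},
])

```text
time: 44.9
eef_pos: [0.466, -0.3265, 0.1344]
tcp_rot: [0.728, 0.686, 0.001, -0.003]
contact_force: [0.8, -0.7, 0.6]
opening: -0.002
finger_force: 0.0
```

Emit:
move_arm([
  {"x": 0.045, "y": 0, "z": -0.03, "yaw": 0, "fingers": 1},
  {"x": 0.09, "y": 0, "z": -0.06, "yaw": 0, "fingers": 1},
  {"x": 0.12, "y": 0, "z": -0.06, "yaw": 0, "fingers": 1},
  {"x": 0.12, "y": 0, "z": -0.06, "yaw": 0, "fingers": 1},
  {"x": 0.12, "y": 0, "z": -0.06, "yaw": 0, "fingers": 1},
])

```text
time: 45.4
eef_pos: [0.4738, -0.2064, 0.1942]
tcp_rot: [0.727, 0.687, 0.0, -0.001]
contact_force: [0.4, 0.6, 0.8]
opening: 0.001
finger_force: 0.0
```

Run:
```python
from h import *
im,cam=snap("wrist","w17"); tcp(); tiles(im,cam,0.029)
c=cv2.resize(im[20:300,160:420],(780,560)[::1] and None,fx=2.1,fy=2.1,interpolation=cv2.INTER_CUBIC);cv2.imwrite("pics/w17c.png",c)
```

```text
t 45.45 tcp [ 0.4736 -0.2072  0.1938] toolx deg 86.65 tilt 0.12 F [-0.7682 -0.4047  0.5933] open -0.003 ff 0.0 q [-0.609  -0.0287  1.9957  0.0004  1.1766 -0.5506]
blue [ 0.4377 -0.0938]
blue [ 0.5221 -0.1001]
blue [ 0.4318 -0.1887]
blue [ 0.5215 -0.1969]
```

View pics/w17c.png

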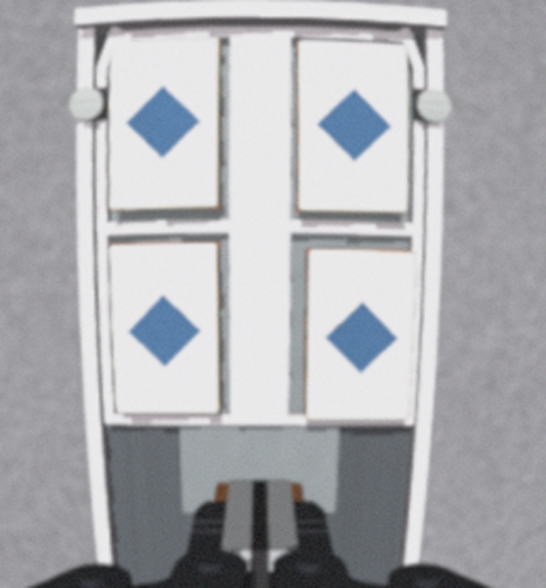

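The rollers at (88,104) and (433,105) sit symmetrically at the notches, and the carrier has travelled 120 mm to the stop. To confirm the click, I compare the roller spacing with the first wrist pictures, when they were sprung out.

Run:
```python
from h import *
m=ctrl.camera_model("wrist")
def camat(p,a):
    a=np.radians(a);M=np.array([[np.cos(a),np.sin(a),0],[np.sin(a),-np.cos(a),0],[0,0,-1]]);T=np.eye(4);T[:3,:3]=M;T[:3,3]=p
    return ("wrist",np.array(m['intrinsics']),T@np.array(m['tool_from_camera']))
u=np.array([np.cos(np.radians(-3.4)),np.sin(np.radians(-3.4))])
for f,p,a,px in (("w4",[.5206,.0997,.2292],89.71,[(193,320),(315,328)]),("w17",[.4736,-.2072,.1938],86.65,[(202,69.5),(366,70)])):
    im=cv2.imread(f"pics/{f}.png");cam=camat(p,a);g=cv2.GaussianBlur(cv2.cvtColor(im,cv2.COLOR_BGR2GRAY),(3,3),0)
    cs=[]
    for x,y in px:
        x,y=int(x),int(y);r=g[max(0,y-16):y+17,x-16:x+17]
        c=cv2.HoughCircles(cv2.resize(r,None,fx=6,fy=6,interpolation=cv2.INTER_CUBIC),cv2.HOUGH_GRADIENT,1,100,param1=60,param2=14,minRadius=24,maxRadius=66)
        if c is not None:
            q=c[0,0]/6; cs.append((q[0]+x-16,q[1]+max(0,y-16))); print(f,cs[-1],"rad",q[2])
        else: print(f,"none",(x,y))
    for z in(0.02,0.03):
        if len(cs)==2:
            P=pts(cam,cs,z);print(z,P,"sep mm",abs((P[1]-P[0])@u)*1000)
    cv2.imwrite(f"pics/r_{f}.png",np.hstack([cv2.resize(im[int(y)-22:int(y)+23,int(x)-30:int(x)+31],None,fx=6,fy=6,interpolation=cv2.INTER_CUBIC) for x,y in px]))
a,b=cv2.imread("pics/r_w4.png"),cv2.imread("pics/r_w17.png");cv2.imwrite("pics/r.png",np.vstack([a,b]));print(a.shape)
```

```text
w4 (np.float32(187.91667), np.float32(326.41666)) rad 9.599999
w4 (np.float32(316.41666), np.float32(316.75)) rad 4.9500003
0.02 [[ 0.3931 -0.0903]
 [ 0.5631 -0.0706]] sep mm 168.62057465316784
0.03 [[ 0.3967 -0.0831]
 [ 0.562  -0.064 ]] sep mm 163.8051089492625
w17 (np.float32(202.58333), np.float32(69.25)) rad 9.766666
w17 (np.float32(365.25), np.float32(70.25)) rad 10.900001
0.02 [[ 0.4031 -0.0812]
 [ 0.5608 -0.0912]] sep mm 158.039263470763
0.03 [[ 0.4055 -0.0832]
 [ 0.5582 -0.0928]] sep mm 153.01839230263712
(270, 732, 3)
```

View pics/r.png

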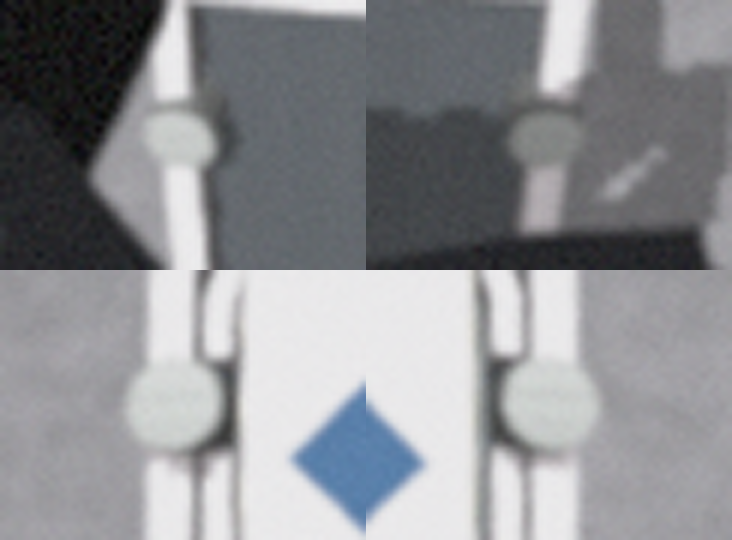

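In the enlargements both rollers reach into the carrier's dark notches, at (175,405) and (548,405), level with the notch centres. So the carrier has clicked home and is released. I now go to the call button and measure it.

Emit:
move_arm([
  {"x": 0.012, "y": 0.04, "z": 0, "yaw": 0, "fingers": 1},
  {"x": 0.024, "y": 0.083, "z": 0, "yaw": 0, "fingers": 1},
  {"x": 0.036, "y": 0.126, "z": 0, "yaw": 0, "fingers": 1},
  {"x": 0.048, "y": 0.168, "z": 0, "yaw": 0, "fingers": 1},
  {"x": 0.059, "y": 0.208, "z": 0, "yaw": 0, "fingers": 1},
])

```text
time: 45.95
eef_pos: [0.6863, -0.1617, 0.1926]
tcp_rot: [0.728, 0.685, -0.001, -0.001]
contact_force: [1.0, -0.9, 0.6]
opening: 0.0
finger_force: 0.0
```

Emit:
move_arm([
  {"x": 0, "y": 0, "z": 0, "yaw": 0, "fingers": 1},
  {"x": 0, "y": 0, "z": 0, "yaw": 0, "fingers": 1},
  {"x": 0, "y": 0, "z": 0, "yaw": 0, "fingers": 1},
])

```text
time: 46.25
eef_pos: [0.684, -0.1618, 0.1935]
tcp_rot: [0.728, 0.685, -0.001, -0.001]
contact_force: [0.6, -0.5, 0.2]
opening: 0.002
finger_force: 0.0
```

Run:
```python
from h import *
it,ct=snap("top","top18");iw,cw=snap("wrist","w18");p,M=tcp()
def find(im,cam,a):
    g=im.max(2); u=pix(cam,[[0.689,-0.102,0.03]])[0]
    for c,st,ce in blobs(g<70,20):
        if np.linalg.norm(ce-u)<a:
            q=cv2.minEnclosingCircle(c)[0]; print(cam[0],"pred",u,"blob",ce,st[4],"circ",q); yield ce
def ray(cam,uv):
    A=pts(cam,uv,0.0)[0];B=pts(cam,uv,0.05)[0]; return np.r_[A,0.],np.r_[B-A,.05]
a=list(find(it,ct,15));b=list(find(iw,cw,60))
for x in a:
  for y in b:
    P,d=ray(ct,x);Q,e=ray(cw,y)
    s=np.linalg.lstsq(np.c_[d,-e],Q-P,rcond=None)[0]; print("tri",P+s[0]*d,Q+s[1]*e)
print("wrist at z=.03",[pts(cw,y,0.03) for y in b])
cv2.imwrite("pics/w18c.png",cv2.resize(iw[20:300,140:440],None,fx=2,fy=2))
```

```text
t 46.35 tcp [ 0.684  -0.1617  0.1946] toolx deg 86.53 tilt 0.04 F [-0.1214  0.4932  1.0357] open 0.001 ff 0.0 q [-0.3761  0.3749  1.5326 -0.0001  1.2347 -0.3156]
top pred [319.9104 166.0685] blob [318.0435 162.6667] 69 circ (319.5, 161.0)
wrist pred [284.2303 129.7475] blob [290.7525 133.681 ] 1188 circ (290.6875, 133.8125)
tri [ 0.6962 -0.096   0.04  ] [ 0.6946 -0.1058  0.0402]
wrist at z=.03 [array([[ 0.6948, -0.106 ]])]
```

View pics/w18c.png

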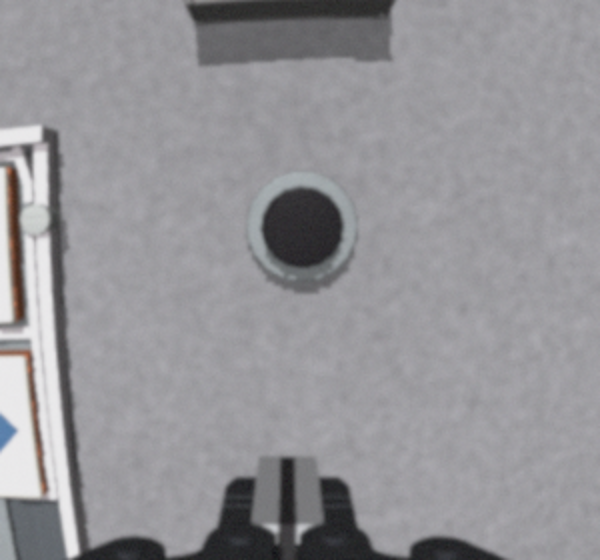

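The button is at (302,228) in the crop, and casting its ray puts it at about (0.695, -0.106). I press with shut fingers, coming down gently.

Emit:
move_arm([
  {"x": 0.03, "y": 0.004, "z": 0.01, "yaw": 0, "fingers": 1},
  {"x": 0.0565, "y": 0.007, "z": 0.04, "yaw": 0, "fingers": 1},
  {"x": 0.0565, "y": 0.007, "z": 0.08, "yaw": 0, "fingers": 1},
  {"x": 0.0565, "y": 0.007, "z": 0.12, "yaw": 0, "fingers": 1},
  {"x": 0.0565, "y": 0.007, "z": 0.135, "yaw": 0, "fingers": 1},
])

```text
time: 46.85
eef_pos: [0.6917, -0.1042, 0.0551]
tcp_rot: [0.728, 0.686, -0.002, -0.003]
contact_force: [0.0, 1.0, -0.1]
opening: 0.0
finger_force: 0.0
```

Emit:
move_arm([
  {"x": 0, "y": 0, "z": 0.003, "yaw": 0, "fingers": 1},
  {"x": 0, "y": 0, "z": 0.006, "yaw": 0, "fingers": 1},
  {"x": 0, "y": 0, "z": 0.009, "yaw": 0, "fingers": 1},
  {"x": 0, "y": 0, "z": 0.012, "yaw": 0, "fingers": 1},
  {"x": 0, "y": 0, "z": 0.015, "yaw": 0, "fingers": 1},
])

```text
time: 47.35
eef_pos: [0.6963, -0.1051, 0.0461]
tcp_rot: [0.728, 0.686, 0.001, 0.001]
contact_force: [-0.9, -0.7, -0.2]
opening: 0.001
finger_force: 0.0
```

Emit:
move_arm([
  {"x": 0, "y": 0, "z": 0.001, "yaw": 0, "fingers": 1},
  {"x": 0, "y": 0, "z": 0.002, "yaw": 0, "fingers": 1},
  {"x": 0, "y": 0, "z": 0.003, "yaw": 0, "fingers": 1},
  {"x": 0, "y": 0, "z": 0.004, "yaw": 0, "fingers": 1},
  {"x": 0, "y": 0, "z": 0.005, "yaw": 0, "fingers": 1},
])

```text
time: 47.85
eef_pos: [0.6954, -0.1047, 0.0396]
tcp_rot: [0.728, 0.686, -0.0, 0.0]
contact_force: [0.8, 0.0, 0.2]
opening: 0.0
finger_force: 0.0
```

Emit:
move_arm([
  {"x": 0, "y": 0, "z": 0.0015, "yaw": 0, "fingers": 1},
  {"x": 0, "y": 0, "z": 0.003, "yaw": 0, "fingers": 1},
  {"x": 0, "y": 0, "z": 0.0045, "yaw": 0, "fingers": 1},
  {"x": 0, "y": 0, "z": 0.006, "yaw": 0, "fingers": 1},
  {"x": 0, "y": 0, "z": 0.0075, "yaw": 0, "fingers": 1},
])

```text
time: 48.35
eef_pos: [0.6953, -0.1047, 0.032]
tcp_rot: [0.728, 0.686, -0.0, -0.0]
contact_force: [0.7, -0.1, 0.8]
opening: -0.002
finger_force: 0.0
```

Emit:
move_arm([
  {"x": 0, "y": 0, "z": 0.001, "yaw": 0, "fingers": 1},
  {"x": 0, "y": 0, "z": 0.002, "yaw": 0, "fingers": 1},
  {"x": 0, "y": 0, "z": 0.003, "yaw": 0, "fingers": 1},
  {"x": 0, "y": 0, "z": 0.004, "yaw": 0, "fingers": 1},
])

```text
time: 48.75
eef_pos: [0.6954, -0.1048, 0.0281]
tcp_rot: [0.728, 0.686, 0.0, 0.0]
contact_force: [0.4, 0.1, 0.0]
opening: -0.002
finger_force: 0.0
```

Emit:
move_arm([
  {"x": 0, "y": 0, "z": 0.0015, "yaw": 0, "fingers": 1},
  {"x": 0, "y": 0, "z": 0.003, "yaw": 0, "fingers": 1},
  {"x": 0, "y": 0, "z": 0.0045, "yaw": 0, "fingers": 1},
  {"x": 0, "y": 0, "z": 0.006, "yaw": 0, "fingers": 1},
])

```text
time: 49.15
eef_pos: [0.6954, -0.1048, 0.0224]
tcp_rot: [0.728, 0.686, -0.0, -0.0]
contact_force: [-0.9, -0.2, 2.6]
opening: -0.002
finger_force: 1.1
```

Emit:
move_arm([
  {"x": 0, "y": 0, "z": 0.001, "yaw": 0, "fingers": 1},
  {"x": 0, "y": 0, "z": 0.002, "yaw": 0, "fingers": 1},
  {"x": 0, "y": 0, "z": 0.003, "yaw": 0, "fingers": 1},
  {"x": 0, "y": 0, "z": 0.004, "yaw": 0, "fingers": 1},
])

```text
time: 49.55
eef_pos: [0.6954, -0.1048, 0.0184]
tcp_rot: [0.728, 0.686, -0.0, -0.0]
contact_force: [-1.0, 0.4, 4.3]
opening: -0.001
finger_force: 1.9
```

Emit:
move_arm([
  {"x": 0, "y": 0, "z": 0.0015, "yaw": 0, "fingers": 1},
  {"x": 0, "y": 0, "z": 0.003, "yaw": 0, "fingers": 1},
  {"x": 0, "y": 0, "z": 0.004, "yaw": 0, "fingers": 1},
  {"x": 0, "y": 0, "z": 0.005, "yaw": 0, "fingers": 1},
  {"x": 0, "y": 0, "z": 0.005, "yaw": 0, "fingers": 1},
])

```text
time: 50.05
eef_pos: [0.6956, -0.1048, 0.0159]
tcp_rot: [0.728, 0.686, -0.0, -0.0]
contact_force: [-6.3, 0.7, 14.3]
opening: -0.001
finger_force: 7.1
```

Fully down: 14 N against a hard stop. I retreat and check everything once more.

Emit:
move_arm([
  {"x": 0, "y": 0, "z": -0.01, "yaw": 0, "fingers": 1},
  {"x": 0, "y": 0, "z": -0.04, "yaw": 0, "fingers": 1},
  {"x": 0, "y": 0, "z": -0.085, "yaw": 0, "fingers": 1},
  {"x": 0, "y": 0, "z": -0.13, "yaw": 0, "fingers": 1},
  {"x": 0, "y": 0, "z": -0.17, "yaw": 0, "fingers": 1},
])

```text
time: 50.55
eef_pos: [0.6957, -0.1049, 0.1847]
tcp_rot: [0.728, 0.686, 0.0, 0.001]
contact_force: [0.2, -0.2, 0.2]
opening: 0.0
finger_force: 0.0
```

Emit:
move_arm([
  {"x": 0, "y": 0, "z": 0, "yaw": 0, "fingers": 1},
  {"x": 0, "y": 0, "z": 0, "yaw": 0, "fingers": 1},
  {"x": 0, "y": 0, "z": 0, "yaw": 0, "fingers": 1},
])

```text
time: 50.85
eef_pos: [0.6943, -0.1045, 0.1806]
tcp_rot: [0.728, 0.686, -0.001, -0.002]
contact_force: [-1.3, -0.0, -1.0]
opening: -0.002
finger_force: 0.0
```

Run:
```python
from h import *
im,cam=snap("top"); tcp(); tiles(im,cam,0.029)
b=cv2.imread("pics/top16.png"); print("top16 (before release)"); tiles(b,cam,0.029)
```

```text
t 50.90 tcp [ 0.6941 -0.1044  0.18  ] toolx deg 86.62 tilt 0.25 F [-0.1719 -0.4975  0.477 ] open -0.003 ff 0.0 q [-0.2936  0.3872  1.544  -0.      1.2148 -0.2345]
blue [ 0.6705 -0.5514]
blue [ 0.5219 -0.1951]
blue [ 0.4316 -0.1871]
top16 (before release)
blue [ 0.6705 -0.5513]
blue [ 0.5224 -0.098 ]
blue [ 0.5219 -0.1955]
blue [ 0.4372 -0.0913]
blue [ 0.4311 -0.1871]
white [ 0.8887 -0.0957] (89.65827178955078, 51.44618606567383) -57.32320785522461
```

```bash
python3 -c "
from plant import ctrl
print(ctrl.sign_off())"
```

```text
the job is handed in; nothing more can be done
None
```

I handed the job in with every step carried out, but sign-off returned no verdict: the scraper is in the tray, all four tiles are face up in the pockets, the carrier is pushed home and released with both rollers in its notches, and the call button was pressed fully down.

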